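Crib-stack the sawn slats on the outfeed sled

ROBOT

A 6-joint arm with a two-finger parallel gripper is mounted at the origin on the work surface; the furniture and walls round the work are solid. World frame = base frame: x ahead of the robot, y to its left, z up, the work surface at z = 0. Lengths are in mm, angles in rad, forces in N, time in s.
With the tool pointing down it reaches from about 350 to 850 mm from the base axis. Payload 8.1 kg.
Tool frame: the origin (TCP) lies at the very end of the fingers, on their centre line; the grasp point (between the pads) lies 19 mm behind it; x points along the fingers, y is the direction in which the jaws open and shut, and the axes are right-handed (so a half turn about x gives the same grasp; the last joint's range is limited). The gripper opens to 85 mm and grips with 20 to 120 N. Pads are 22 mm wide; open, the fingers measure 114 mm over their backs; the gripper's body (76 mm by 85 mm) begins 54 mm behind the grasp point. The pads swing forward as they close: fully open they stand 13 mm farther back than shut.
Start: joints at [-1.216, 0.13, 1.488, -0, 1.523, -0.085], TCP at [255.475, -542.898, 231.292] pointing down, gripper open.
Joint ranges: [-2.96, 2.96], [-0.89, 2.26], [0.02, 2.5], [-1.34, 4.48], [0, 2.73], [-2.66, 2.66]. Speed limits (rad/s): [2.39, 2.39, 2.79, 3.14, 3.14, 3.14].

INTERFACE

Orientations are given as a rotation vector (axis times angle).
In Python, from station import r, optics, job gives the robot as it stands.
- The arm moves only by the shell command python3 -m pendant 'ROWS'. ROWS is JSON, a list of rows, each an object of numbers: "grip": the closure, from 0 (fully open) to 1 (shut); "dx", "dy", "dz": the shift along the tool's x, y, z in m; "spin": the turn about the tool's x in degrees. A call has 1 to 10 rows; each row is the pose to reach, as a shift and turn from the pose commanded when the call began, along the tool's axes at that moment; what a row does not reach only later rows make up. A row lasts 1/12 s, in which the tool goes at most 41.7 mm and 7.16 degrees, less where a joint would pass 70% of its speed; a pose out of reach is approached as far as the arm can. A call with a gripper value outside its range is refused whole. The fingers move at their own pace and stop on an object; the grip force is fixed at half the most. Time passes only in rows, so rows that repeat a pose let the fingers close. It gives the time, the measured TCP pose, the force and the opening at its end, in the units of the state.
- r.sense(): the state, without advancing time (a new reading comes with each control period).
- optics.get_image(name): name is "scene" or "top" or "wrist"; returns a dict with "pixels" (400x640x3 uint8, blue, green, red), "range_z" (400x640 float32, mm along the optical axis (not along the pixel's ray), 0 where there is no reading), "K" (3x3 intrinsics, pixels), "eye" and "orientation" of the camera in the world. Camera axes: x right, y down, z forward; pixel columns grow to the right and rows downward; lengths in mm; the calibration is good to about 2 mm. A picture is of the moment at which its call begins.
- job.hand_in(): hands the job in, once; it reports no verdict.
The state is a dict: "t": time; "joints": joint angles; "joint_velocities": joint speeds; "tau": joint torques, N m; "tool_pos": TCP position; "ee_rot": TCP orientation; "wrist_force": force on the tool from outside, world axes, zero at the start; "torque": the same for the moment, N m; "finger_gap": finger opening in mm.
Only numpy, scipy, OpenCV 4.12 (cv2) and the standard library are available. Lean on these libraries where they do the work, as an engineer would, in place of code of your own. Each camera call takes 0.05 s, during which the arm holds its last target.

TASK

Slide the sled on its track fully home against the right-hand end stop (the end nearest the piled slats) and stack every slat on its square deck there, two to a layer with each layer crosswise to the one below: the bottom pair along the track, each slat running along one of two opposite edges of the deck, centred and square with it, with an open gap between the two (an odd slat lies alone on top, along either edge). Then, using its upright handle if you like, slide the sled with the whole stack fully home against the left-hand end stop, leaving the stack standing neatly and the plane and brush where they are.

Things in the scene. Friction and masses are not known exactly. Their poses are not given: they have to be found in the camera images.
- sled (a joint): position of the sled along its track in m: 0 = home against the right-hand (loading) stop, 0.18 = home against the left-hand stop; grows towards +y (the track may be turned a little). It slides stiffly (about 4 N) and stays where it is left.
- deck (a point): centre of the top face of the sled's square plywood deck, 180 x 180 mm, 12 mm thick, top 40 mm above the work surface; moves with the sled. y along the track (towards the left-hand stop), x across it, away from the robot, z up. The track is a fixed board 200 x 400 mm with two low rails and a dark wooden stop block at each end, its top level with the deck.
- handle (a point): centre of the top end of the sled's upright wooden handle, a round post 26 mm in diameter that stands 92 mm high (top 131 mm above the work surface) on a bracket beside the deck, 135 mm from the deck's centre along the deck's +x and 70 mm along its -y; moves with the sled.
- slat_1: wooden slat, 45 wide x 175 long x 40 mm high, about 0.2 kg, all slats alike, square-edged but with slightly slanting end cuts; origin at the centre of its underside (as it lies at the start), y along its length, z up. Always there, lying on the work surface in one of three places at the robot's right.
- slat_2: wooden slat, 45 wide x 175 long x 40 mm high, about 0.2 kg, all slats alike, square-edged but with slightly slanting end cuts; origin at the centre of its underside (as it lies at the start), y along its length, z up. Always there, lying on the work surface in one of three places at the robot's right.
- slat_3: wooden slat, 45 wide x 175 long x 40 mm high, about 0.2 kg, all slats alike, square-edged but with slightly slanting end cuts; origin at the centre of its underside (as it lies at the start), y along its length, z up. Always there, lying on the work surface in one of three places at the robot's right.
- slat_4: wooden slat, 45 wide x 175 long x 40 mm high, about 0.2 kg, all slats alike, square-edged but with slightly slanting end cuts; origin at the centre of its underside (as it lies at the start), y along its length, z up. May be absent; lies at first on top of slat_1.
- slat_5: wooden slat, 45 wide x 175 long x 40 mm high, about 0.2 kg, all slats alike, square-edged but with slightly slanting end cuts; origin at the centre of its underside (as it lies at the start), y along its length, z up. May be absent; lies at first on top of slat_2.
- slat_6: wooden slat, 45 wide x 175 long x 40 mm high, about 0.2 kg, all slats alike, square-edged but with slightly slanting end cuts; origin at the centre of its underside (as it lies at the start), y along its length, z up. May be absent; lies at first on top of slat_3.
- slat_1_mid (a point): centre of slat_1 (20 mm above its underside), axes as the slat
- slat_2_mid (a point): centre of slat_2 (20 mm above its underside), axes as the slat
- slat_3_mid (a point): centre of slat_3 (20 mm above its underside), axes as the slat
- slat_4_mid (a point): centre of slat_4 (20 mm above its underside), axes as the slat
- slat_5_mid (a point): centre of slat_5 (20 mm above its underside), axes as the slat
- slat_6_mid (a point): centre of slat_6 (20 mm above its underside), axes as the slat
- block_plane: metal hand plane, 48 x 150 x 62 mm, standing between robot and track; leave it alone. Origin at the centre of its underside.
- dust_brush: bench brush, 34 x 265 x 58 mm, lying beyond the track; leave it alone. Origin at the centre of its underside.
There are look-alikes about, which are no part of the job. Leave any blue look-alike of the slat_1 alone.

How it is judged (in metres and radians):
On the way, in this order (a step that is already met when the one before it is completed fails the run):
1. the sled is home against the right-hand stop (value of joint sled below 0.006 m), for 0.2 s.
2. all slats are stacked crosswise on the deck and let go, the sled still at the right-hand stop (value of joint sled below 0.015 m and ((z of slat_1_mid in the frame of deck between 0.012 and 0.034 m and y of slat_1_mid in the frame of deck between -0.022 and 0.022 m and angle between the y axis of slat_1 and the y axis of deck, either way round below 0.15 rad and (x of slat_1_mid in the frame of deck between 0.042 and 0.082 m or x of slat_1_mid in the frame of deck between -0.082 and -0.042 m)) or (z of slat_1_mid in the frame of deck between 0.052 and 0.074 m and x of slat_1_mid in the frame of deck between -0.022 and 0.022 m and angle between the y axis of slat_1 and the x axis of deck, either way round below 0.15 rad and (y of slat_1_mid in the frame of deck between 0.042 and 0.082 m or y of slat_1_mid in the frame of deck between -0.082 and -0.042 m)) or (z of slat_1_mid in the frame of deck between 0.092 and 0.114 m and y of slat_1_mid in the frame of deck between -0.022 and 0.022 m and angle between the y axis of slat_1 and the y axis of deck, either way round below 0.15 rad and (x of slat_1_mid in the frame of deck between 0.042 and 0.082 m or x of slat_1_mid in the frame of deck between -0.082 and -0.042 m))) and ((z of slat_2_mid in the frame of deck between 0.012 and 0.034 m and y of slat_2_mid in the frame of deck between -0.022 and 0.022 m and angle between the y axis of slat_2 and the y axis of deck, either way round below 0.15 rad and (x of slat_2_mid in the frame of deck between 0.042 and 0.082 m or x of slat_2_mid in the frame of deck between -0.082 and -0.042 m)) or (z of slat_2_mid in the frame of deck between 0.052 and 0.074 m and x of slat_2_mid in the frame of deck between -0.022 and 0.022 m and angle between the y axis of slat_2 and the x axis of deck, either way round below 0.15 rad and (y of slat_2_mid in the frame of deck between 0.042 and 0.082 m or y of slat_2_mid in the frame of deck between -0.082 and -0.042 m)) or (z of slat_2_mid in the frame of deck between 0.092 and 0.114 m and y of slat_2_mid in the frame of deck between -0.022 and 0.022 m and angle between the y axis of slat_2 and the y axis of deck, either way round below 0.15 rad and (x of slat_2_mid in the frame of deck between 0.042 and 0.082 m or x of slat_2_mid in the frame of deck between -0.082 and -0.042 m))) and ((z of slat_3_mid in the frame of deck between 0.012 and 0.034 m and y of slat_3_mid in the frame of deck between -0.022 and 0.022 m and angle between the y axis of slat_3 and the y axis of deck, either way round below 0.15 rad and (x of slat_3_mid in the frame of deck between 0.042 and 0.082 m or x of slat_3_mid in the frame of deck between -0.082 and -0.042 m)) or (z of slat_3_mid in the frame of deck between 0.052 and 0.074 m and x of slat_3_mid in the frame of deck between -0.022 and 0.022 m and angle between the y axis of slat_3 and the x axis of deck, either way round below 0.15 rad and (y of slat_3_mid in the frame of deck between 0.042 and 0.082 m or y of slat_3_mid in the frame of deck between -0.082 and -0.042 m)) or (z of slat_3_mid in the frame of deck between 0.092 and 0.114 m and y of slat_3_mid in the frame of deck between -0.022 and 0.022 m and angle between the y axis of slat_3 and the y axis of deck, either way round below 0.15 rad and (x of slat_3_mid in the frame of deck between 0.042 and 0.082 m or x of slat_3_mid in the frame of deck between -0.082 and -0.042 m))) and ((z of slat_4_mid in the frame of deck between 0.012 and 0.034 m and y of slat_4_mid in the frame of deck between -0.022 and 0.022 m and angle between the y axis of slat_4 and the y axis of deck, either way round below 0.15 rad and (x of slat_4_mid in the frame of deck between 0.042 and 0.082 m or x of slat_4_mid in the frame of deck between -0.082 and -0.042 m)) or (z of slat_4_mid in the frame of deck between 0.052 and 0.074 m and x of slat_4_mid in the frame of deck between -0.022 and 0.022 m and angle between the y axis of slat_4 and the x axis of deck, either way round below 0.15 rad and (y of slat_4_mid in the frame of deck between 0.042 and 0.082 m or y of slat_4_mid in the frame of deck between -0.082 and -0.042 m)) or (z of slat_4_mid in the frame of deck between 0.092 and 0.114 m and y of slat_4_mid in the frame of deck between -0.022 and 0.022 m and angle between the y axis of slat_4 and the y axis of deck, either way round below 0.15 rad and (x of slat_4_mid in the frame of deck between 0.042 and 0.082 m or x of slat_4_mid in the frame of deck between -0.082 and -0.042 m))) and ((z of slat_5_mid in the frame of deck between 0.012 and 0.034 m and y of slat_5_mid in the frame of deck between -0.022 and 0.022 m and angle between the y axis of slat_5 and the y axis of deck, either way round below 0.15 rad and (x of slat_5_mid in the frame of deck between 0.042 and 0.082 m or x of slat_5_mid in the frame of deck between -0.082 and -0.042 m)) or (z of slat_5_mid in the frame of deck between 0.052 and 0.074 m and x of slat_5_mid in the frame of deck between -0.022 and 0.022 m and angle between the y axis of slat_5 and the x axis of deck, either way round below 0.15 rad and (y of slat_5_mid in the frame of deck between 0.042 and 0.082 m or y of slat_5_mid in the frame of deck between -0.082 and -0.042 m)) or (z of slat_5_mid in the frame of deck between 0.092 and 0.114 m and y of slat_5_mid in the frame of deck between -0.022 and 0.022 m and angle between the y axis of slat_5 and the y axis of deck, either way round below 0.15 rad and (x of slat_5_mid in the frame of deck between 0.042 and 0.082 m or x of slat_5_mid in the frame of deck between -0.082 and -0.042 m))) and ((z of slat_6_mid in the frame of deck between 0.012 and 0.034 m and y of slat_6_mid in the frame of deck between -0.022 and 0.022 m and angle between the y axis of slat_6 and the y axis of deck, either way round below 0.15 rad and (x of slat_6_mid in the frame of deck between 0.042 and 0.082 m or x of slat_6_mid in the frame of deck between -0.082 and -0.042 m)) or (z of slat_6_mid in the frame of deck between 0.052 and 0.074 m and x of slat_6_mid in the frame of deck between -0.022 and 0.022 m and angle between the y axis of slat_6 and the x axis of deck, either way round below 0.15 rad and (y of slat_6_mid in the frame of deck between 0.042 and 0.082 m or y of slat_6_mid in the frame of deck between -0.082 and -0.042 m)) or (z of slat_6_mid in the frame of deck between 0.092 and 0.114 m and y of slat_6_mid in the frame of deck between -0.022 and 0.022 m and angle between the y axis of slat_6 and the y axis of deck, either way round below 0.15 rad and (x of slat_6_mid in the frame of deck between 0.042 and 0.082 m or x of slat_6_mid in the frame of deck between -0.082 and -0.042 m))) and linear speed of each of slat_1, slat_2, slat_3, slat_4, slat_5, slat_6 below 0.03 m/s and contact force between each of slat_1, slat_2, slat_3, slat_4, slat_5, slat_6 and the fingers below 0.2 N), for 0.3 s.
At the end, for the whole second after the job is handed in: Sled within 6 mm of the left-hand stop; every slat at rest in the crib on its deck: layers 1 and 3 along the track, layer 2 across, each slat's centre 42-82 mm beside the deck's middle line, within 22 mm of the middle lengthwise, turned less than 0.15 rad (value of joint sled above 0.174 m and ((z of slat_1_mid in the frame of deck between 0.012 and 0.034 m and y of slat_1_mid in the frame of deck between -0.022 and 0.022 m and angle between the y axis of slat_1 and the y axis of deck, either way round below 0.15 rad and (x of slat_1_mid in the frame of deck between 0.042 and 0.082 m or x of slat_1_mid in the frame of deck between -0.082 and -0.042 m)) or (z of slat_1_mid in the frame of deck between 0.052 and 0.074 m and x of slat_1_mid in the frame of deck between -0.022 and 0.022 m and angle between the y axis of slat_1 and the x axis of deck, either way round below 0.15 rad and (y of slat_1_mid in the frame of deck between 0.042 and 0.082 m or y of slat_1_mid in the frame of deck between -0.082 and -0.042 m)) or (z of slat_1_mid in the frame of deck between 0.092 and 0.114 m and y of slat_1_mid in the frame of deck between -0.022 and 0.022 m and angle between the y axis of slat_1 and the y axis of deck, either way round below 0.15 rad and (x of slat_1_mid in the frame of deck between 0.042 and 0.082 m or x of slat_1_mid in the frame of deck between -0.082 and -0.042 m))) and ((z of slat_2_mid in the frame of deck between 0.012 and 0.034 m and y of slat_2_mid in the frame of deck between -0.022 and 0.022 m and angle between the y axis of slat_2 and the y axis of deck, either way round below 0.15 rad and (x of slat_2_mid in the frame of deck between 0.042 and 0.082 m or x of slat_2_mid in the frame of deck between -0.082 and -0.042 m)) or (z of slat_2_mid in the frame of deck between 0.052 and 0.074 m and x of slat_2_mid in the frame of deck between -0.022 and 0.022 m and angle between the y axis of slat_2 and the x axis of deck, either way round below 0.15 rad and (y of slat_2_mid in the frame of deck between 0.042 and 0.082 m or y of slat_2_mid in the frame of deck between -0.082 and -0.042 m)) or (z of slat_2_mid in the frame of deck between 0.092 and 0.114 m and y of slat_2_mid in the frame of deck between -0.022 and 0.022 m and angle between the y axis of slat_2 and the y axis of deck, either way round below 0.15 rad and (x of slat_2_mid in the frame of deck between 0.042 and 0.082 m or x of slat_2_mid in the frame of deck between -0.082 and -0.042 m))) and ((z of slat_3_mid in the frame of deck between 0.012 and 0.034 m and y of slat_3_mid in the frame of deck between -0.022 and 0.022 m and angle between the y axis of slat_3 and the y axis of deck, either way round below 0.15 rad and (x of slat_3_mid in the frame of deck between 0.042 and 0.082 m or x of slat_3_mid in the frame of deck between -0.082 and -0.042 m)) or (z of slat_3_mid in the frame of deck between 0.052 and 0.074 m and x of slat_3_mid in the frame of deck between -0.022 and 0.022 m and angle between the y axis of slat_3 and the x axis of deck, either way round below 0.15 rad and (y of slat_3_mid in the frame of deck between 0.042 and 0.082 m or y of slat_3_mid in the frame of deck between -0.082 and -0.042 m)) or (z of slat_3_mid in the frame of deck between 0.092 and 0.114 m and y of slat_3_mid in the frame of deck between -0.022 and 0.022 m and angle between the y axis of slat_3 and the y axis of deck, either way round below 0.15 rad and (x of slat_3_mid in the frame of deck between 0.042 and 0.082 m or x of slat_3_mid in the frame of deck between -0.082 and -0.042 m))) and ((z of slat_4_mid in the frame of deck between 0.012 and 0.034 m and y of slat_4_mid in the frame of deck between -0.022 and 0.022 m and angle between the y axis of slat_4 and the y axis of deck, either way round below 0.15 rad and (x of slat_4_mid in the frame of deck between 0.042 and 0.082 m or x of slat_4_mid in the frame of deck between -0.082 and -0.042 m)) or (z of slat_4_mid in the frame of deck between 0.052 and 0.074 m and x of slat_4_mid in the frame of deck between -0.022 and 0.022 m and angle between the y axis of slat_4 and the x axis of deck, either way round below 0.15 rad and (y of slat_4_mid in the frame of deck between 0.042 and 0.082 m or y of slat_4_mid in the frame of deck between -0.082 and -0.042 m)) or (z of slat_4_mid in the frame of deck between 0.092 and 0.114 m and y of slat_4_mid in the frame of deck between -0.022 and 0.022 m and angle between the y axis of slat_4 and the y axis of deck, either way round below 0.15 rad and (x of slat_4_mid in the frame of deck between 0.042 and 0.082 m or x of slat_4_mid in the frame of deck between -0.082 and -0.042 m))) and ((z of slat_5_mid in the frame of deck between 0.012 and 0.034 m and y of slat_5_mid in the frame of deck between -0.022 and 0.022 m and angle between the y axis of slat_5 and the y axis of deck, either way round below 0.15 rad and (x of slat_5_mid in the frame of deck between 0.042 and 0.082 m or x of slat_5_mid in the frame of deck between -0.082 and -0.042 m)) or (z of slat_5_mid in the frame of deck between 0.052 and 0.074 m and x of slat_5_mid in the frame of deck between -0.022 and 0.022 m and angle between the y axis of slat_5 and the x axis of deck, either way round below 0.15 rad and (y of slat_5_mid in the frame of deck between 0.042 and 0.082 m or y of slat_5_mid in the frame of deck between -0.082 and -0.042 m)) or (z of slat_5_mid in the frame of deck between 0.092 and 0.114 m and y of slat_5_mid in the frame of deck between -0.022 and 0.022 m and angle between the y axis of slat_5 and the y axis of deck, either way round below 0.15 rad and (x of slat_5_mid in the frame of deck between 0.042 and 0.082 m or x of slat_5_mid in the frame of deck between -0.082 and -0.042 m))) and ((z of slat_6_mid in the frame of deck between 0.012 and 0.034 m and y of slat_6_mid in the frame of deck between -0.022 and 0.022 m and angle between the y axis of slat_6 and the y axis of deck, either way round below 0.15 rad and (x of slat_6_mid in the frame of deck between 0.042 and 0.082 m or x of slat_6_mid in the frame of deck between -0.082 and -0.042 m)) or (z of slat_6_mid in the frame of deck between 0.052 and 0.074 m and x of slat_6_mid in the frame of deck between -0.022 and 0.022 m and angle between the y axis of slat_6 and the x axis of deck, either way round below 0.15 rad and (y of slat_6_mid in the frame of deck between 0.042 and 0.082 m or y of slat_6_mid in the frame of deck between -0.082 and -0.042 m)) or (z of slat_6_mid in the frame of deck between 0.092 and 0.114 m and y of slat_6_mid in the frame of deck between -0.022 and 0.022 m and angle between the y axis of slat_6 and the y axis of deck, either way round below 0.15 rad and (x of slat_6_mid in the frame of deck between 0.042 and 0.082 m or x of slat_6_mid in the frame of deck between -0.082 and -0.042 m))) and linear speed of each of slat_1, slat_2, slat_3, slat_4, slat_5, slat_6 below 0.03 m/s); the robot touches nothing.
It fails at once if the plane is shoved or knocked over (distance of block_plane from where it was at the start of the episode above 0.03 m).
It fails at once if the brush is shoved or knocked over (distance of dust_brush from where it was at the start of the episode above 0.03 m).
Of slat_4, slat_5, slat_6 only 1 to 3 are there at a start; the rules pass over those that are not, and their reading is None.
At some moment in a run one of slat_1, slat_2, slat_3 may be knocked a few centimetres aside while the robot is not near it.
Once in a run the grip may slacken for a moment while it holds something.
It also fails if it takes over 210 s, if anything falls off the work surface, if the arm or the gripper's body presses on something with over 40 N, if the wrist force passes 120 N, or if a joint passes its speed limit or range.

## Working session

There is one attempt and no reset: what is moved stays moved. The work goes in short steps, Python scripts to look and compute and a shell command to move; the robot and the scene stay as the last step left them, time stands still between calls to the robot, and variables do not carry over. Pictures are saved under pics/ and viewed, and the job is handed in when it is done.

```bash
ls -la; mkdir -p pics; python3 - <<'E'
from station import r, optics, job
import cv2
s=r.sense(); print(s)
for n in("scene","top","wrist"):
    im=optics.get_image(n); cv2.imwrite(f"pics/{n}0.png",im["pixels"]); print(n,im["K"],im["eye"],im["orientation"])
E
```

```text
total 12
drwxr-xr-x  3 agent agent 4096 Dec  7 08:12 .
drwxr-xr-x 23 root  root  4096 Dec  7 08:12 ..
drwxr-xr-x  2 agent agent 4096 Dec  7 08:12 pics
{'t': 0.0, 'joints': array([-1.21637601e+00,  1.31155005e-01,  1.48927782e+00, -3.25304585e-05,
        1.52301548e+00, -8.54297508e-02]), 'joint_velocities': array([ 0.00069142,  0.00082209,  0.00016306, -0.00035853,  0.00069245,
        0.00027532]), 'tau': array([ 1.09594039e-04, -5.69412446e+01, -5.00548625e+01, -5.89867227e-05,
        1.49944983e-02,  1.76340222e-05]), 'tool_pos': array([ 255.28237165, -542.37033353,  230.24892103]), 'ee_rot': array([ 1.97828226,  0.44415162, -1.97885201]), 'wrist_force': array([ 0.72425109,  0.43579996, -0.29046994]), 'torque': array([-0.00842496,  0.0551774 ,  0.07038904]), 'finger_gap': 85.20372621056444}
scene [[449.60481316   0.         319.55114301]
 [  0.         449.60481316 201.58828911]
 [  0.           0.           1.        ]] [ -177.68123883 -1105.44713422  1018.56410523] [-2.12333205  0.5755638  -0.29227658]
top [[420.9245125    0.         316.6882698 ]
 [  0.         420.9245125  198.98686937]
 [  0.           0.           1.        ]] [ 3.06126449e+02 -4.94134871e-01  1.19828710e+03] [-2.17309269  2.13800167 -0.15318375]
wrist [[318.84145543   0.         315.88855623]
 [  0.         318.84145543 193.38229315]
 [  0.           0.           1.        ]] [ 326.51567616 -507.67299646  372.25932283] [ 2.41786273 -1.53393692 -0.24818926]
```

View pics/scene0.png

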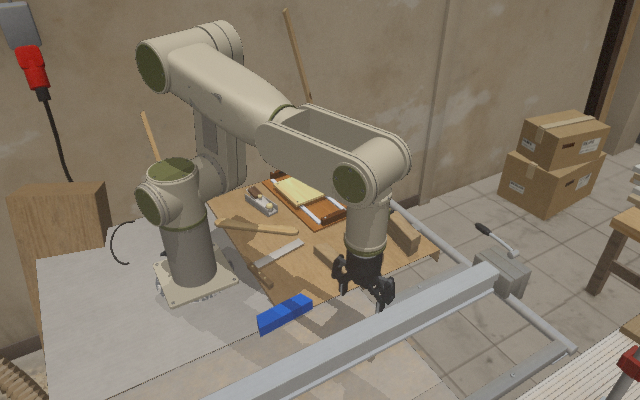

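View pics/top0.png

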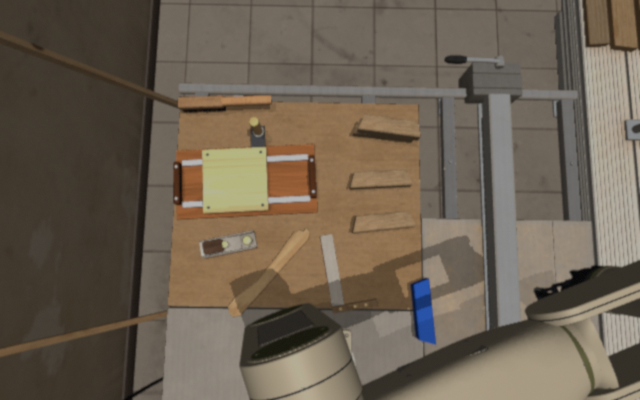

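View pics/wrist0.png

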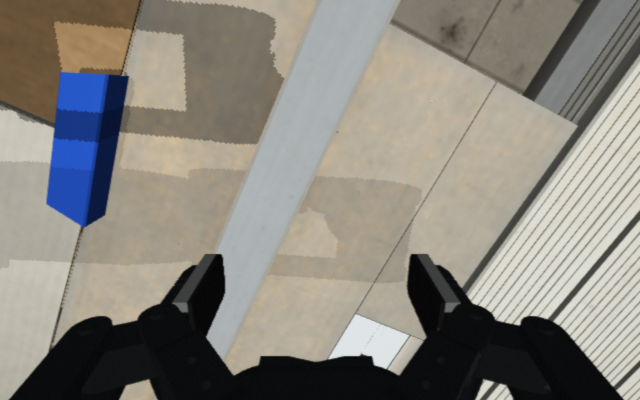

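The top view shows three slat places at right: (388,128), (380,180) and (383,222). The upper one looks two high. The sled deck is at (236,180), mid-track, and the handle is near (257,125). Next I'll measure these.

```bash
cat > h.py <<'E'
from station import r, optics, job
import numpy as np, cv2
from scipy.spatial.transform import Rotation as R
def cloud(n="top",im=None):
    im=im or optics.get_image(n)
    K=im["K"];d=im["range_z"].astype(float)
    v,u=np.mgrid[0:400,0:640]
    P=np.stack([(u-K[0,2])/K[0,0]*d,(v-K[1,2])/K[1,1]*d,d],-1)
    W=P@R.from_rotvec(im["orientation"]).as_matrix().T+np.array(im["eye"])
    W[d<=0]=np.nan
    return W,im
def rect(W,m):
    """min area rect of masked pts: centre, sizes, long axis angle"""
    p=W[m][:,:2].astype(np.float32)
    (c,s,a)=cv2.minAreaRect(p)
    if s[0]<s[1]: s=(s[1],s[0]); a+=90
    return np.round(c,1),np.round(s,1),round((a+90)%180-90,1)
def slabs(W,box,zlo,zhi,minpx=60):
    x0,x1,y0,y1=box
    m=(W[...,0]>x0)&(W[...,0]<x1)&(W[...,1]>y0)&(W[...,1]<y1)&(W[...,2]>zlo)&(W[...,2]<zhi)
    n,l,st,_=cv2.connectedComponentsWithStats(m.astype(np.uint8),connectivity=4)
    for i in range(1,n):
        if st[i,4]>=minpx:
            k=l==i; c,s,a=rect(W,k)
            print("c",c,"size",s,"ang",a,"z",np.round(np.nanmedian(W[k][:,2]),1),"n",st[i,4],"mean",np.round(W[k][:,:2].mean(0),1))
def st():
    s=r.sense(); M=R.from_rotvec(s["ee_rot"]).as_matrix()
    print("t",round(s["t"],2),"tcp",np.round(s["tool_pos"],1),"F",np.round(s["wrist_force"],1),"gap",round(s["finger_gap"],1));print(np.round(M,3)); print("j",np.round(s["joints"],2))
E
python3 - <<'E'
from h import *
W,im=cloud()
for z in((8,34),(34,50),(50,75),(74,90),(110,150)):
    print(z); slabs(W,(300,800,-500,450),*z,minpx=25)
st()
big=cv2.resize(im["pixels"][80:330,160:430],None,fx=2.2,fy=2.2,interpolation=cv2.INTER_CUBIC); cv2.imwrite("pics/top1.png",big)
E
```

```text
(8, 34)
c [ 542.  -481.9] size [479.1  49. ] ang 4.9 z 17.4 n 1036 mean [ 541.8 -481.4]
c [722.7 325.1] size [125.1  10.8] ang -83.0 z 19.4 n 114 mean [723.2 323.3]
c [ 649.5 -194.2] size [172.1   3.6] ang 84.8 z 19.9 n 148 mean [ 649.7 -191.3]
c [524.8  85.4] size [200.  178.6] ang 3.9 z 11.2 n 2634 mean [521.1  73. ]
c [506.9 349.2] size [200.2  91.2] ang 3.8 z 11.5 n 1448 mean [502.5 352.5]
c [ 504.2 -186.7] size [174.    1.5] ang -86.2 z 21.2 n 88 mean [ 504.  -183.6]
c [420.9 233.3] size [130.7  12.4] ang -86.6 z 10.6 n 170 mean [421.2 234.8]
c [337.8  58.1] size [117.9  42.2] ang -41.3 z 14.1 n 494 mean [340.   54.6]
c [344.1 207.6] size [91.1 51.6] ang -77.7 z 24.5 n 400 mean [342.7 205.8]
c [332.5 -41.4] size [69.7 33.9] ang 10.1 z 11.8 n 281 mean [333.1 -41.4]
(34, 50)
c [ 762.1 -458.1] size [46.7 14.9] ang 69.6 z 42.3 n 44 mean [ 763.4 -454.4]
c [723.5 271.7] size [70.   6.2] ang -79.5 z 45.9 n 37 mean [723.4 272.7]
c [717.3 349.4] size [75.   2.9] ang -87.1 z 45.5 n 35 mean [717.4 348.8]
c [ 676.1 -130.2] size [43.4 39.4] ang -5.5 z 40.2 n 64 mean [ 670.5 -124.3]
c [546.4 
[... 495 characters left out ...]
.9] ang 5.1 z 64.9 n 637 mean [ 563.  -474.2]
c [738.3 259.6] size [263.8  34.8] ang -86.4 z 56.7 n 932 mean [736.7 267.6]
c [ 645.5 -210.1] size [157.4   4.3] ang 84.0 z 62.5 n 161 mean [ 645.3 -211.1]
c [329.7 269.5] size [74.5 37.3] ang -76.1 z 56.0 n 305 mean [327.4 273.6]
(74, 90)
c [ 549.9 -469.3] size [499.9  62.5] ang 0.3 z 86.0 n 1590 mean [ 577.7 -482.6]
c [ 668.2 -206.3] size [172.4  47.3] ang 83.5 z 79.8 n 931 mean [ 666.4 -206.2]
(110, 150)
c [653.  161.2] size [24.2 24.2] ang -1.7 z 129.6 n 94 mean [652. 161.]
t 0.2 tcp [ 255.3 -542.6  230.6] F [0.1 0.2 0.2] gap 85.4
[[-0.     0.426 -0.905]
 [ 0.001 -0.905 -0.426]
 [-1.    -0.001 -0.   ]]
j [-1.22  0.13  1.49 -0.    1.52 -0.09]
```

View pics/top1.png

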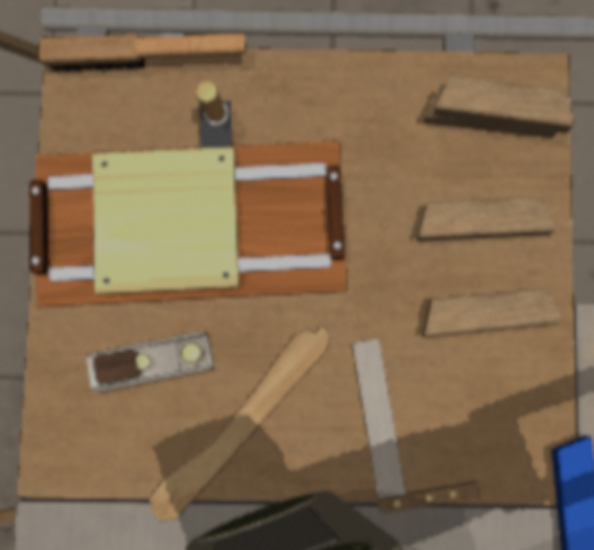

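```bash
cat >> h.py <<'E'
def go(x,y,z,psi):
    """tool-axis shift from the present pose to target, yaw psi = angle of tool y (deg)"""
    s=r.sense(); M=R.from_rotvec(s["ee_rot"]).as_matrix()
    d=M.T@(np.array([x,y,z])-s["tool_pos"])/1000
    p=np.degrees(np.arctan2(M[1,1],M[0,1])); sp=-(psi-p); sp=(sp+180)%360-180
    print("dx %.4f dy %.4f dz %.4f spin %.2f"%(*d,sp),"| t %.1f tcp %s psi %.1f gap %.1f F %s"%(s["t"],np.round(s["tool_pos"],1),p,s["finger_gap"],np.round(s["wrist_force"],1)),"tilt",np.round(M[:2,0],3))
E
python3 -c "
from h import *
go(652.5,161,190,-86.2)"
```

```text
dx 0.0412 dy -0.4675 dz -0.6589 spin 21.40 | t 0.2 tcp [ 255.3 -542.6  230.6] psi -64.8 gap 85.4 F [0.1 0.2 0.2] tilt [-0.     0.001]
```

```bash
python3 -m pendant '[{"dx":0,"dy":-0.4675,"dz":-0.6589,"spin":21.4,"grip":0},{"dx":0,"dy":-0.4675,"dz":-0.6589,"spin":21.4,"grip":0},{"dx":0,"dy":-0.4675,"dz":-0.6589,"spin":21.4,"grip":0},{"dx":0,"dy":-0.4675,"dz":-0.6589,"spin":21.4,"grip":0},{"dx":0,"dy":-0.4675,"dz":-0.6589,"spin":21.4,"grip":0},{"dx":0,"dy":-0.4675,"dz":-0.6589,"spin":21.4,"grip":0},{"dx":0,"dy":-0.4675,"dz":-0.6589,"spin":21.4,"grip":0},{"dx":0,"dy":-0.4675,"dz":-0.6589,"spin":21.4,"grip":0},{"dx":0,"dy":-0.4675,"dz":-0.6589,"spin":21.4,"grip":0},{"dx":0,"dy":-0.4675,"dz":-0.6589,"spin":21.4,"grip":0}]'; python3 -c "
from h import *
go(652.5,161,190,-86.2)"
```

```text
t: 1.03
tool_pos: [459.9, -179.7, 231.4]
ee_rot: [2.188, 0.072, -2.187]
wrist_force: [0.5, -0.1, 0.6]
finger_gap: 85.6
dx 0.0414 dy -0.3273 dz -0.2147 spin -0.01 | t 1.0 tcp [ 459.9 -179.7  231.4] psi -86.2 gap 85.6 F [ 0.5 -0.1  0.6] tilt [ 0. -0.]
```

```bash
python3 -m pendant '[{"dx":0,"dy":-0.3273,"dz":-0.2147,"grip":0},{"dx":0,"dy":-0.3273,"dz":-0.2147,"grip":0},{"dx":0,"dy":-0.3273,"dz":-0.2147,"grip":0},{"dx":0,"dy":-0.3273,"dz":-0.2147,"grip":0},{"dx":0,"dy":-0.3273,"dz":-0.2147,"grip":0},{"dx":0,"dy":-0.3273,"dz":-0.2147,"grip":0},{"dx":0,"dy":-0.3273,"dz":-0.2147,"grip":0},{"dx":0,"dy":-0.3273,"dz":-0.2147,"grip":0},{"dx":0,"dy":-0.3273,"dz":-0.2147,"grip":0},{"dx":0,"dy":-0.3273,"dz":-0.2147,"grip":0}]'; python3 -c "
from h import *
go(652.5,161,100,-86.2)"
```

```text
dx 0.1314 dy -0.3273 dz -0.2146 spin -0.01 | t 1.0 tcp [ 459.9 -179.7  231.4] psi -86.2 gap 85.6 F [ 0.5 -0.1  0.6] tilt [ 0. -0.]invalid input at $[0]: expected keys grip, dx, dy, dz, spin
```

```bash
python3 -m pendant '[{"dx":0,"dy":-0.3273,"dz":-0.2147,"spin":0,"grip":0},{"dx":0,"dy":-0.3273,"dz":-0.2147,"spin":0,"grip":0},{"dx":0,"dy":-0.3273,"dz":-0.2147,"spin":0,"grip":0},{"dx":0,"dy":-0.3273,"dz":-0.2147,"spin":0,"grip":0},{"dx":0,"dy":-0.3273,"dz":-0.2147,"spin":0,"grip":0},{"dx":0,"dy":-0.3273,"dz":-0.2147,"spin":0,"grip":0},{"dx":0,"dy":-0.3273,"dz":-0.2147,"spin":0,"grip":0},{"dx":0,"dy":-0.3273,"dz":-0.2147,"spin":0,"grip":0},{"dx":0,"dy":-0.3273,"dz":-0.2147,"spin":0,"grip":0},{"dx":0,"dy":-0.3273,"dz":-0.2147,"spin":0,"grip":0}]'; python3 -c "
from h import *
go(652.5,161,100,-86.2)"
```

```text
t: 1.87
tool_pos: [652.8, 164.1, 230.3]
ee_rot: [2.186, 0.078, -2.187]
wrist_force: [1.4, 0.2, -0.3]
finger_gap: 85.3
dx 0.1303 dy 0.0033 dz 0.0005 spin 0.18 | t 1.9 tcp [652.8 164.1 230.3] psi -86.0 gap 85.3 F [ 1.4  0.2 -0.3] tilt [-0.     0.002]
```

Now a free view: check the slats from the top, and the handle against the wrist camera, before descending.

```bash
python3 - <<'E'
from h import *
W,im=cloud(); cv2.imwrite("pics/t2.png",im["pixels"])
for z in((34,48),(74,90)):
    print(z); slabs(W,(300,760,-330,450),*z,minpx=40)
Ww,iw=cloud("wrist"); cv2.imwrite("pics/w2.png",iw["pixels"])
slabs(Ww,(550,720,60,260),115,140,minpx=30)
go(652.5,161,98,-86.2)
E
```

```text
(34, 48)
c [ 666.5 -146.1] size [62.6 45.4] ang 67.8 z 39.5 n 73 mean [ 668.  -129.6]
c [529.5   6.6] size [117.9  18.8] ang 3.9 z 39.6 n 273 mean [529.1   6.3]
c [502.5 383.9] size [115.8  19.6] ang 3.0 z 39.8 n 243 mean [492.8 384. ]
c [ 526.3 -185. ] size [172.6  45.9] ang -86.1 z 39.8 n 907 mean [ 525.1 -185.4]
c [ 405.8 -191.7] size [170.   45.3] ang -83.4 z 40.1 n 939 mean [ 404.7 -191.6]
(74, 90)
c [ 668.  -205.7] size [171.9  46. ] ang 83.6 z 79.6 n 937 mean [ 666.3 -206.2]
c [654.5 161.5] size [25.1 24.6] ang 50.1 z 129.9 n 857 mean [656.  161.8]
dx 0.1321 dy 0.0016 dz -0.0003 spin 0.21 | t 2.0 tcp [652.3 162.5 230.1] psi -86.0 gap 85.3 F [-0.9 -0.1 -0.5] tilt [-0.001  0.001]
```

View pics/w2.png

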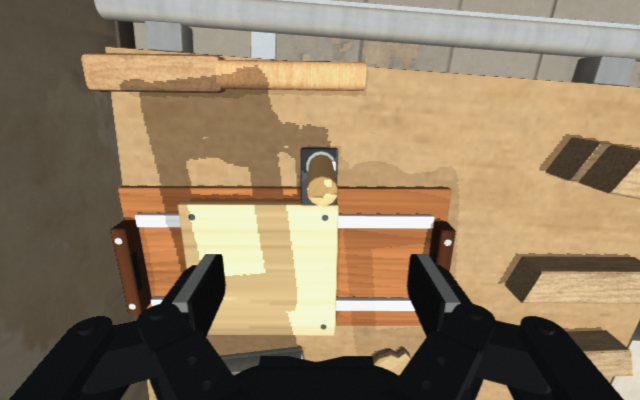

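The wrist view shows the handle top at (322,190), centred between the jaws, and depth agrees on (654,161). Descending and gripping.

```bash
python3 -m pendant '[{"dx":0.03,"dy":0.001,"dz":0,"spin":0.2,"grip":0},{"dx":0.07,"dy":0.001,"dz":0,"spin":0.2,"grip":0},{"dx":0.1,"dy":0.001,"dz":-0.001,"spin":0.2,"grip":0},{"dx":0.13,"dy":0.001,"dz":-0.001,"spin":0.2,"grip":0},{"dx":0.132,"dy":0.001,"dz":-0.001,"spin":0.2,"grip":0.3},{"dx":0.132,"dy":0.001,"dz":-0.001,"spin":0.2,"grip":0.6},{"dx":0.132,"dy":0.001,"dz":-0.001,"spin":0.2,"grip":1},{"dx":0.132,"dy":0.001,"dz":-0.001,"spin":0.2,"grip":1},{"dx":0.132,"dy":0.001,"dz":-0.001,"spin":0.2,"grip":1},{"dx":0.132,"dy":0.001,"dz":-0.001,"spin":0.2,"grip":1}]'; python3 -c "
from h import *
s=r.sense()['tool_pos']
go(s[0]+.066*117,s[1]-117,s[2],-86.2)"
```

```text
t: 2.8
tool_pos: [655.1, 158.6, 103.1]
ee_rot: [2.196, 0.07, -2.184]
wrist_force: [-2.9, 0.7, 6.1]
finger_gap: 24.0
dx -0.0001 dy 0.1173 dz -0.0004 spin -0.20 | t 2.8 tcp [655.1 158.6 103.1] psi -86.4 gap 24.0 F [-2.9  0.7  6.1] tilt [0.005 0.001]
```

```bash
python3 -m pendant '[{"dx":0,"dy":0.010,"dz":0,"spin":0,"grip":1},{"dx":0,"dy":0.025,"dz":0,"spin":0,"grip":1},{"dx":0,"dy":0.040,"dz":0,"spin":0,"grip":1},{"dx":0,"dy":0.055,"dz":0,"spin":0,"grip":1},{"dx":0,"dy":0.070,"dz":0,"spin":0,"grip":1},{"dx":0,"dy":0.085,"dz":0,"spin":0,"grip":1},{"dx":0,"dy":0.095,"dz":0,"spin":0,"grip":1},{"dx":0,"dy":0.105,"dz":0,"spin":0,"grip":1},{"dx":0,"dy":0.110,"dz":0,"spin":0,"grip":1},{"dx":0,"dy":0.112,"dz":0,"spin":0,"grip":1}]'; python3 -c "
from h import *
st()"
```

```text
t: 3.63
tool_pos: [662.5, 46.3, 103.1]
ee_rot: [2.197, 0.069, -2.183]
wrist_force: [1.1, 3.9, 5.1]
finger_gap: 24.5
t 3.63 tcp [662.5  46.3 103.1] F [1.1 3.9 5.1] gap 24.5
[[ 0.006  0.062 -0.998]
 [ 0.001 -0.998 -0.062]
 [-1.    -0.001 -0.006]]
j [-0.01  0.38  1.43  0.    1.32  1.5 ]
```

```bash
python3 -m pendant '[{"dx":0,"dy":0.002,"dz":0,"spin":0,"grip":1},{"dx":0,"dy":0.004,"dz":0,"spin":0,"grip":1},{"dx":0,"dy":0.006,"dz":0,"spin":0,"grip":1},{"dx":0,"dy":0.008,"dz":0,"spin":0,"grip":1},{"dx":0,"dy":0.008,"dz":0,"spin":0,"grip":1}]'; python3 -c "
from h import *
st()"
```

```text
t: 4.05
tool_pos: [662.7, 43.5, 103.1]
ee_rot: [2.198, 0.079, -2.185]
wrist_force: [-0.1, 20.7, 5.9]
finger_gap: 24.3
t 4.05 tcp [662.7  43.5 103.1] F [-0.1 20.7  5.9] gap 24.3
[[ 0.006  0.065 -0.998]
 [ 0.007 -0.998 -0.065]
 [-1.    -0.007 -0.006]]
j [-0.02  0.38  1.43  0.01  1.32  1.49]
```

The sled is against the stop: it moved 115 mm and the force rose to 20 N. I'll relax, open, and rise.

```bash
python3 -m pendant '[{"dx":0,"dy":0,"dz":0,"spin":0,"grip":1},{"dx":0,"dy":-0.005,"dz":0,"spin":0,"grip":0.5},{"dx":0,"dy":-0.005,"dz":0,"spin":0,"grip":0},{"dx":0,"dy":-0.005,"dz":0,"spin":0,"grip":0},{"dx":0,"dy":-0.005,"dz":0,"spin":0,"grip":0},{"dx":0,"dy":-0.005,"dz":0,"spin":0,"grip":0},{"dx":-0.03,"dy":-0.005,"dz":0,"spin":0,"grip":0},{"dx":-0.07,"dy":-0.005,"dz":0,"spin":0,"grip":0},{"dx":-0.11,"dy":-0.005,"dz":0,"spin":0,"grip":0},{"dx":-0.14,"dy":-0.005,"dz":0,"spin":0,"grip":0}]'; python3 - <<'E'
from h import *
st()
W,im=cloud(); cv2.imwrite("pics/t3.png",im["pixels"])
for z in((34,48),(74,90),(115,140)):
    print(z); slabs(W,(300,760,-330,450),*z,minpx=40)
Ww,iw=cloud("wrist"); cv2.imwrite("pics/w3.png",iw["pixels"])
print('wrist')
slabs(Ww,(550,760,-60,260),115,140,minpx=30)
slabs(Ww,(350,760,-160,260),34,48,minpx=30)
E
```

```text
t: 4.88
tool_pos: [660.8, 42.8, 243.0]
ee_rot: [2.193, 0.068, -2.187]
wrist_force: [1.3, -0.4, 1.4]
finger_gap: 85.4
t 4.88 tcp [660.8  42.8 243. ] F [ 1.3 -0.4  1.4] gap 85.4
[[ 0.003  0.062 -0.998]
 [-0.    -0.998 -0.062]
 [-1.     0.    -0.003]]
j [-0.01  0.29  1.28 -0.    1.56  1.5 ]
(34, 48)
c [ 677.  -125.5] size [44.  31.6] ang -3.5 z 39.9 n 56 mean [ 672.5 -122.7]
c [504.5 383.8] size [119.5  19.4] ang 3.9 z 39.9 n 299 mean [503.6 383.7]
c [ 526.3 -185.5] size [171.9  46.8] ang -86.6 z 39.8 n 911 mean [ 525.2 -185.2]
c [ 405.7 -192. ] size [170.   45.1] ang -83.4 z 40.0 n 937 mean [ 404.8 -191.6]
(74, 90)
c [ 667.6 -206.2] size [172.   47.4] ang 82.6 z 79.7 n 934 mean [ 666.4 -206.3]
(115, 140)
c [661.3  44.8] size [22.5 21.4] ang 1.9 z 130.1 n 80 mean [660.6  44.9]
wrist
c [662.1  44.8] size [25.1 25.1] ang 27.5 z 129.9 n 736 mean [663.7  44.9]
c [744.9 126.5] size [23.6  0.7] ang 3.3 z 43.6 n 44 mean [745.4 126.6]
c [ 682.3 -128.3] size [64.7 25.7] ang -45.7 z 39.4 n 625 mean [ 678.6 -124.8]
c [554.2  98.2] size [242.7 198.1] ang 4.8 z 39.2 n 18027 mean [539.8  89.2]
c [ 535.7 -148.6] size [56.5 29.8] ang 48.0 z 39.1 n 469 mean [ 533.6 -146.7]
```

View pics/w3.png

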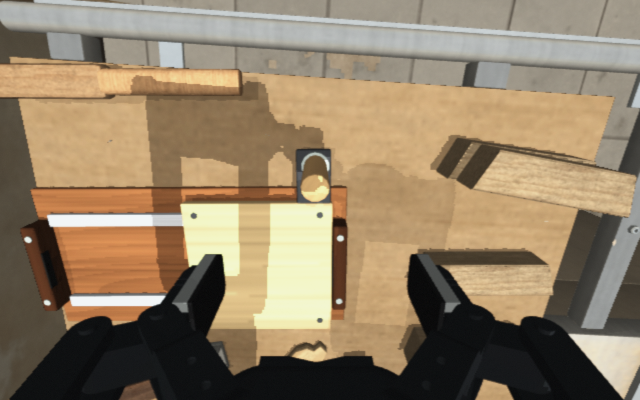

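View pics/t3.png

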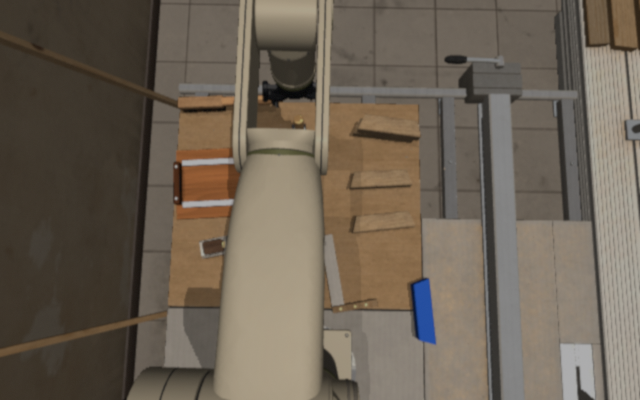

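```bash
python3 -c "
from h import *
go(525.7,-185.3,150,3.6)"
```

```text
dx 0.0964 dy 0.2189 dz 0.1532 spin -90.04 | t 5.0 tcp [663.7  42.7 248.1] psi -86.4 gap 85.7 F [-0.1  0.6  0. ] tilt [ 0.013 -0.   ]
```

```bash
python3 -m pendant '[{"dx":0,"dy":0,"dz":0,"spin":0,"grip":0},{"dx":0,"dy":0,"dz":0,"spin":0,"grip":0},{"dx":0,"dy":0,"dz":0,"spin":0,"grip":0}]'; python3 -c "
from h import *
go(525.7,-185.3,150,3.6)"
```

```text
t: 5.23
tool_pos: [659.2, 43.1, 237.0]
ee_rot: [2.186, 0.068, -2.194]
wrist_force: [-0.4, -0.7, -0.6]
finger_gap: 85.3
dx 0.0875 dy 0.2196 dz 0.1472 spin -90.02 | t 5.2 tcp [659.2  43.1 237. ] psi -86.4 gap 85.3 F [-0.4 -0.7 -0.6] tilt [-0.003 -0.   ]
```

```bash
python3 -m pendant '[{"dx":0.02,"dy":0.02,"dz":0.015,"spin":-7,"grip":0},{"dx":0.04,"dy":0.045,"dz":0.03,"spin":-14,"grip":0},{"dx":0.06,"dy":0.075,"dz":0.05,"spin":-21,"grip":0},{"dx":0.075,"dy":0.105,"dz":0.07,"spin":-28,"grip":0},{"dx":0.085,"dy":0.135,"dz":0.09,"spin":-35,"grip":0},{"dx":0.0875,"dy":0.165,"dz":0.11,"spin":-42,"grip":0},{"dx":0.0875,"dy":0.19,"dz":0.127,"spin":-49,"grip":0},{"dx":0.0875,"dy":0.208,"dz":0.14,"spin":-56,"grip":0},{"dx":0.0875,"dy":0.216,"dz":0.145,"spin":-63,"grip":0},{"dx":0.0875,"dy":0.2196,"dz":0.1472,"spin":-70,"grip":0}]'; python3 -c "
from h import *
go(525.7,-185.3,150,3.6)"
```

```text
t: 6.07
tool_pos: [524.8, -186.4, 149.8]
ee_rot: [1.413, 1.065, -1.417]
wrist_force: [-0.4, 0.2, -0.2]
finger_gap: 85.2
dx -0.0002 dy 0.0005 dz -0.0013 spin -19.79 | t 6.1 tcp [ 524.8 -186.4  149.8] psi -16.2 gap 85.2 F [-0.4  0.2 -0.2] tilt [-0.003  0.001]
```

```bash
python3 -m pendant '[{"dx":0,"dy":0,"dz":-0.001,"spin":-7,"grip":0},{"dx":0,"dy":0,"dz":-0.001,"spin":-14,"grip":0},{"dx":0.01,"dy":0,"dz":-0.001,"spin":-19.8,"grip":0},{"dx":0.035,"dy":0,"dz":-0.001,"spin":-19.8,"grip":0},{"dx":0.055,"dy":0,"dz":-0.001,"spin":-19.8,"grip":0},{"dx":0.06,"dy":0,"dz":-0.001,"spin":-19.8,"grip":0},{"dx":0.06,"dy":0,"dz":-0.001,"spin":-19.8,"grip":0}]'; python3 - <<'E'
from h import *
Ww,iw=cloud("wrist"); cv2.imwrite("pics/w4.png",iw["pixels"])
slabs(Ww,(400,600,-300,-80),34,48,minpx=30)
go(525.7,-185.3,9,3.6)
E
```

```text
t: 6.65
tool_pos: [524.8, -182.9, 88.3]
ee_rot: [1.165, 1.243, -1.168]
wrist_force: [0.9, 1.0, 0.7]
finger_gap: 85.3
c [ 524.9 -186.4] size [174.6  45.1] ang -86.3 z 39.3 n 15832 mean [ 523.6 -176.7]
c [ 415.7 -188.1] size [147.1  31.4] ang 90.0 z 39.2 n 8283 mean [ 413.1 -181.3]
dx 0.0813 dy -0.0002 dz 0.0019 spin -0.21 | t 6.7 tcp [ 526.1 -183.5   90.3] psi 3.4 gap 85.4 F [ 0.8 -0.2  0.6] tilt [-0.003  0.001]
```

View pics/w4.png

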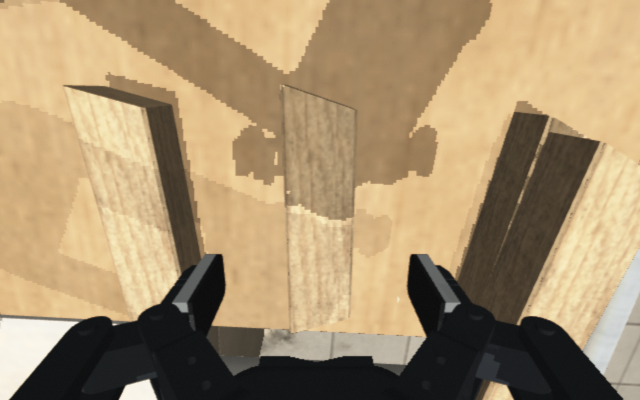

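Slat A is centred between the jaws (columns 283–355). Wrist depth puts it at (524.9,-186.4), within 1 mm of the top view. Descending and gripping.

```bash
python3 -m pendant '[{"dx":0.02,"dy":-0.001,"dz":0.002,"spin":0,"grip":0},{"dx":0.045,"dy":-0.001,"dz":0.002,"spin":0,"grip":0},{"dx":0.065,"dy":-0.001,"dz":0.002,"spin":0,"grip":0},{"dx":0.077,"dy":-0.001,"dz":0.002,"spin":0,"grip":0},{"dx":0.08,"dy":-0.001,"dz":0.002,"spin":0,"grip":0},{"dx":0.08,"dy":-0.001,"dz":0.002,"spin":0,"grip":0.3},{"dx":0.08,"dy":-0.001,"dz":0.002,"spin":0,"grip":0.6},{"dx":0.08,"dy":-0.001,"dz":0.002,"spin":0,"grip":0.9},{"dx":0.08,"dy":-0.001,"dz":0.002,"spin":0,"grip":0.9},{"dx":0.08,"dy":-0.001,"dz":0.002,"spin":0,"grip":0.9}]'; python3 -c "
from h import *
go(525.7,-185.3,9,3.6)"
```

```text
t: 7.53
tool_pos: [528.1, -186.8, 13.9]
ee_rot: [1.166, 1.233, -1.164]
wrist_force: [-0.6, -0.2, 6.9]
finger_gap: 43.9
dx 0.0049 dy -0.0023 dz -0.0017 spin -0.20 | t 7.5 tcp [ 528.1 -186.8   13.9] psi 3.4 gap 43.9 F [-0.6 -0.2  6.9] tilt [ 0.003 -0.001]
```

```bash
python3 -m pendant '[{"dx":-0.01,"dy":0,"dz":0,"spin":0,"grip":0.9},{"dx":-0.03,"dy":0,"dz":0,"spin":0,"grip":0.9},{"dx":-0.06,"dy":0.003,"dz":-0.01,"spin":0,"grip":0.9},{"dx":-0.09,"dy":0.007,"dz":-0.03,"spin":0,"grip":0.9},{"dx":-0.11,"dy":0.014,"dz":-0.055,"spin":0,"grip":0.9},{"dx":-0.12,"dy":0.021,"dz":-0.085,"spin":0,"grip":0.9},{"dx":-0.12,"dy":0.028,"dz":-0.115,"spin":0,"grip":0.9},{"dx":-0.12,"dy":0.037,"dz":-0.145,"spin":0,"grip":0.9},{"dx":-0.12,"dy":0.044,"dz":-0.175,"spin":0,"grip":0.9},{"dx":-0.12,"dy":0.051,"dz":-0.205,"spin":0,"grip":0.9}]'; python3 -c "
from h import *
go(584.2,109.6,75,3.8)"
```

```text
t: 8.37
tool_pos: [565.2, 23.1, 132.7]
ee_rot: [1.166, 1.236, -1.165]
wrist_force: [0.9, -0.9, -2.7]
finger_gap: 43.9
dx 0.0577 dy 0.0241 dz -0.0853 spin -0.40 | t 8.4 tcp [565.2  23.1 132.7] psi 3.4 gap 43.9 F [ 0.9 -0.9 -2.7] tilt [ 0. -0.]
```

```bash
python3 -m pendant '[{"dx":0,"dy":0.008,"dz":-0.03,"spin":0,"grip":0.9},{"dx":0,"dy":0.015,"dz":-0.055,"spin":-0.3,"grip":0.9},{"dx":0,"dy":0.02,"dz":-0.075,"spin":-0.3,"grip":0.9},{"dx":0.01,"dy":0.024,"dz":-0.084,"spin":-0.3,"grip":0.9},{"dx":0.03,"dy":0.024,"dz":-0.085,"spin":-0.3,"grip":0.9},{"dx":0.045,"dy":0.024,"dz":-0.085,"spin":-0.3,"grip":0.9},{"dx":0.055,"dy":0.024,"dz":-0.085,"spin":-0.3,"grip":0.9},{"dx":0.058,"dy":0.024,"dz":-0.085,"spin":-0.3,"grip":0.9},{"dx":0.058,"dy":0.024,"dz":-0.085,"spin":-0.3,"grip":0.9},{"dx":0.058,"dy":0.024,"dz":-0.085,"spin":-0.3,"grip":0.9}]'; python3 - <<'E'
from h import *
go(584.2,109.6,54,3.8)
Ww,iw=cloud("wrist"); cv2.imwrite("pics/w5.png",iw["pixels"])
print("deck");slabs(Ww,(400,700,-60,260),36,44,minpx=300)
print("slat");slabs(Ww,(400,700,-60,260),85,125,minpx=300)
E
```

```text
t: 9.2
tool_pos: [584.5, 107.4, 74.3]
ee_rot: [1.162, 1.238, -1.162]
wrist_force: [0.4, 0.1, -2.1]
finger_gap: 43.6
dx 0.0203 dy -0.0002 dz -0.0022 spin -0.14 | t 9.2 tcp [584.5 107.4  74.3] psi 3.7 gap 43.6 F [ 0.4  0.1 -2.1] tilt [ 0. -0.]
deck
c [522. 106.] size [181.  178.5] ang 4.0 z 39.3 n 48789 mean [491.4 132.6]
slat
c [584.5 125.6] size [121.3  86.1] ang 78.4 z 99.8 n 34321 mean [580.3 134.5]
c [650.4  48.2] size [16.3  3.9] ang 70.2 z 94.5 n 527 mean [650.5  49.6]
```

View pics/w5.png

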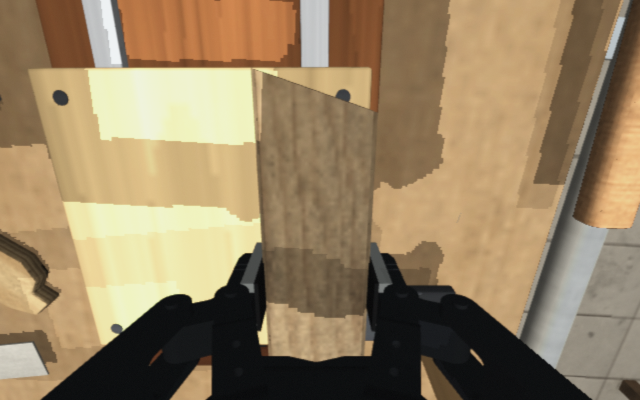

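The deck is confirmed at (522,106), angle 4.0°. The slat (columns 258–372) is held square over its +x edge. Lowering it.

```bash
python3 -m pendant '[{"dx":0.006,"dy":0,"dz":-0.002,"spin":-0.2,"grip":0.9},{"dx":0.011,"dy":0,"dz":-0.002,"spin":-0.2,"grip":0.9},{"dx":0.015,"dy":0,"dz":-0.002,"spin":-0.2,"grip":0.9},{"dx":0.018,"dy":0,"dz":-0.002,"spin":-0.2,"grip":0.9},{"dx":0.020,"dy":0,"dz":-0.002,"spin":-0.2,"grip":0.9},{"dx":0.020,"dy":0,"dz":-0.002,"spin":-0.2,"grip":0.9}]'; python3 -c "
from h import *
go(584.2,109.6,54,3.8)"
```

```text
t: 9.75
tool_pos: [584.0, 109.8, 53.9]
ee_rot: [1.159, 1.241, -1.159]
wrist_force: [-1.3, -0.6, -0.7]
finger_gap: 43.8
dx -0.0001 dy 0.0002 dz 0.0003 spin 0.10 | t 9.8 tcp [584.  109.8  53.9] psi 3.9 gap 43.8 F [-1.3 -0.6 -0.7] tilt [-0. -0.]
```

```bash
python3 -m pendant '[{"dx":0.001,"dy":0,"dz":0,"spin":0,"grip":0.9},{"dx":0.001,"dy":0,"dz":0,"spin":0,"grip":0.5},{"dx":0.001,"dy":0,"dz":0,"spin":0,"grip":0.2},{"dx":0.001,"dy":0,"dz":0,"spin":0,"grip":0},{"dx":0.001,"dy":0,"dz":0,"spin":0,"grip":0},{"dx":-0.01,"dy":0,"dz":0,"spin":0,"grip":0},{"dx":-0.03,"dy":0,"dz":0,"spin":0,"grip":0},{"dx":-0.06,"dy":0,"dz":0,"spin":0,"grip":0},{"dx":-0.085,"dy":0,"dz":0,"spin":0,"grip":0},{"dx":-0.1,"dy":0,"dz":0,"spin":0,"grip":0}]'; python3 - <<'E'
from h import *
go(405.3,-191.7,150,6.6)
Ww,iw=cloud("wrist")
slabs(Ww,(400,700,-60,260),70,90,minpx=300)
W,im=cloud()
slabs(W,(300,760,-330,-90),34,48,minpx=40)
slabs(W,(300,760,-330,-90),74,90,minpx=40)
E
```

```text
t: 10.58
tool_pos: [585.7, 110.0, 158.3]
ee_rot: [1.161, 1.237, -1.155]
wrist_force: [0.4, 0.3, -0.2]
finger_gap: 85.3
dx 0.0073 dy -0.2005 dz 0.2887 spin -2.70 | t 10.6 tcp [585.7 110.  158.3] psi 3.9 gap 85.3 F [ 0.4  0.3 -0.2] tilt [0.005 0.   ]
c [582.2 110.6] size [173.8  45.1] ang -85.9 z 79.3 n 12584 mean [580.9 118.8]
c [653.5  51. ] size [21.6  7. ] ang 50.6 z 79.6 n 337 mean [653.2  52.1]
c [ 667.1 -127.5] size [54.2 42.9] ang 27.6 z 40.3 n 65 mean [ 669.8 -125.8]
c [ 405.7 -191.7] size [170.1  45.3] ang -83.5 z 39.9 n 938 mean [ 404.8 -191.6]
c [ 667.7 -206.5] size [172.8  47.4] ang 83.5 z 79.6 n 942 mean [ 666.3 -206.4]
```

```bash
python3 -m pendant '[{"dx":0,"dy":-0.015,"dz":0.025,"spin":-2.7,"grip":0},{"dx":0,"dy":-0.038,"dz":0.055,"spin":-2.7,"grip":0},{"dx":0,"dy":-0.06,"dz":0.088,"spin":-2.7,"grip":0},{"dx":0,"dy":-0.083,"dz":0.12,"spin":-2.7,"grip":0},{"dx":0,"dy":-0.105,"dz":0.152,"spin":-2.7,"grip":0},{"dx":0.02,"dy":-0.128,"dz":0.185,"spin":-2.7,"grip":0},{"dx":0.04,"dy":-0.15,"dz":0.215,"spin":-2.7,"grip":0},{"dx":0.055,"dy":-0.172,"dz":0.248,"spin":-2.7,"grip":0},{"dx":0.065,"dy":-0.19,"dz":0.275,"spin":-2.7,"grip":0},{"dx":0.067,"dy":-0.2,"dz":0.2887,"spin":-2.7,"grip":0}]'; python3 -m pendant '[{"dx":0,"dy":0,"dz":0,"spin":0,"grip":0},{"dx":0,"dy":0,"dz":0,"spin":0,"grip":0}]'; python3 - <<'E'
from h import *
Ww,iw=cloud("wrist"); cv2.imwrite("pics/w6.png",iw["pixels"])
slabs(Ww,(350,470,-300,-80),34,48,minpx=300)
go(405,-191.7,9,6.6)
E
```

```text
t: 11.52
tool_pos: [400.1, -193.4, 83.5]
ee_rot: [1.124, 1.265, -1.128]
wrist_force: [0.4, -0.7, 0.7]
finger_gap: 85.1
t: 11.68
tool_pos: [403.3, -192.0, 86.1]
ee_rot: [1.126, 1.262, -1.126]
wrist_force: [0.5, -0.5, -0.2]
finger_gap: 85.5
c [ 404.2 -192.7] size [174.3  45.2] ang -83.4 z 39.3 n 16308 mean [ 402.3 -183.2]
dx 0.0775 dy 0.0009 dz 0.0003 spin -0.08 | t 11.7 tcp [ 404.1 -191.5   86.5] psi 6.5 gap 85.1 F [0.7 0.7 0.4] tilt [-0.     0.001]
```

View pics/w6.png

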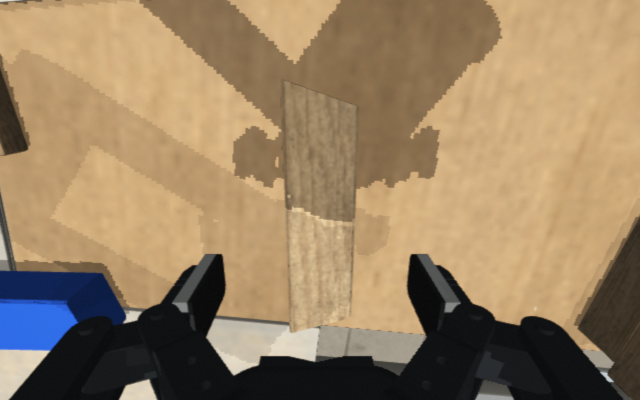

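Slat B is centred at columns 285–355. The blue look-alike, bottom left, is clear of the fingers. Gripping.

```bash
python3 -m pendant '[{"dx":0.02,"dy":0,"dz":0.001,"spin":0,"grip":0},{"dx":0.042,"dy":0,"dz":0.001,"spin":0,"grip":0},{"dx":0.062,"dy":0,"dz":0.001,"spin":0,"grip":0},{"dx":0.074,"dy":0,"dz":0.001,"spin":0,"grip":0},{"dx":0.077,"dy":0,"dz":0.001,"spin":0,"grip":0},{"dx":0.077,"dy":0,"dz":0.001,"spin":0,"grip":0.3},{"dx":0.077,"dy":0,"dz":0.001,"spin":0,"grip":0.6},{"dx":0.077,"dy":0,"dz":0.001,"spin":0,"grip":0.9},{"dx":0.077,"dy":0,"dz":0.001,"spin":0,"grip":0.9},{"dx":0.077,"dy":0,"dz":0.001,"spin":0,"grip":0.9}]'; python3 -c "
from h import *
go(460.2,101.8,75,3.9)"
```

```text
t: 12.57
tool_pos: [405.7, -193.4, 11.4]
ee_rot: [1.124, 1.258, -1.123]
wrist_force: [0.5, 2.1, 6.2]
finger_gap: 44.3
dx -0.0638 dy 0.0882 dz -0.2869 spin 2.71 | t 12.6 tcp [ 405.7 -193.4   11.4] psi 6.6 gap 44.3 F [0.5 2.1 6.2] tilt [ 0.003 -0.001]
```

```bash
python3 -m pendant '[{"dx":-0.01,"dy":0,"dz":0,"spin":0,"grip":0.9},{"dx":-0.03,"dy":0,"dz":0,"spin":0,"grip":0.9},{"dx":-0.06,"dy":0.003,"dz":-0.01,"spin":0.5,"grip":0.9},{"dx":-0.09,"dy":0.01,"dz":-0.03,"spin":1,"grip":0.9},{"dx":-0.11,"dy":0.018,"dz":-0.055,"spin":1.5,"grip":0.9},{"dx":-0.12,"dy":0.027,"dz":-0.085,"spin":2,"grip":0.9},{"dx":-0.12,"dy":0.036,"dz":-0.115,"spin":2.7,"grip":0.9},{"dx":-0.12,"dy":0.045,"dz":-0.145,"spin":2.7,"grip":0.9},{"dx":-0.12,"dy":0.054,"dz":-0.175,"spin":2.7,"grip":0.9},{"dx":-0.12,"dy":0.063,"dz":-0.205,"spin":2.7,"grip":0.9}]'; python3 -c "
from h import *
go(460.2,101.8,73,3.9)"
```

```text
t: 13.4
tool_pos: [443.1, 19.5, 130.7]
ee_rot: [1.159, 1.24, -1.159]
wrist_force: [0.9, -0.8, -2.4]
finger_gap: 44.3
dx 0.0577 dy 0.0225 dz -0.0810 spin -0.03 | t 13.4 tcp [443.1  19.5 130.7] psi 3.9 gap 44.3 F [ 0.9 -0.8 -2.4] tilt [ 0.001 -0.   ]
```

```bash
python3 -m pendant '[{"dx":0,"dy":0.008,"dz":-0.028,"spin":0,"grip":0.9},{"dx":0,"dy":0.015,"dz":-0.052,"spin":0,"grip":0.9},{"dx":0,"dy":0.02,"dz":-0.072,"spin":0,"grip":0.9},{"dx":0.01,"dy":0.0225,"dz":-0.079,"spin":0,"grip":0.9},{"dx":0.03,"dy":0.0225,"dz":-0.081,"spin":0,"grip":0.9},{"dx":0.045,"dy":0.0225,"dz":-0.081,"spin":0,"grip":0.9},{"dx":0.055,"dy":0.0225,"dz":-0.081,"spin":0,"grip":0.9},{"dx":0.058,"dy":0.0225,"dz":-0.081,"spin":0,"grip":0.9},{"dx":0.058,"dy":0.0225,"dz":-0.081,"spin":0,"grip":0.9},{"dx":0.058,"dy":0.0225,"dz":-0.081,"spin":0,"grip":0.9}]'; python3 -c "
from h import *
go(460.2,101.8,51.5,3.9)"
```

```text
t: 14.23
tool_pos: [460.5, 100.0, 72.3]
ee_rot: [1.16, 1.24, -1.159]
wrist_force: [0.9, 0.3, -1.8]
finger_gap: 44.0
dx 0.0208 dy -0.0002 dz -0.0018 spin -0.04 | t 14.2 tcp [460.5 100.   72.3] psi 3.9 gap 44.0 F [ 0.9  0.3 -1.8] tilt [ 0. -0.]
```

```bash
python3 -m pendant '[{"dx":0.006,"dy":0,"dz":-0.002,"spin":0,"grip":0.9},{"dx":0.011,"dy":0,"dz":-0.002,"spin":0,"grip":0.9},{"dx":0.015,"dy":0,"dz":-0.002,"spin":0,"grip":0.9},{"dx":0.018,"dy":0,"dz":-0.002,"spin":0,"grip":0.9},{"dx":0.021,"dy":0,"dz":-0.002,"spin":0,"grip":0.9},{"dx":0.022,"dy":0,"dz":-0.002,"spin":0,"grip":0.9}]'; python3 -c "
from h import *
go(460.2,101.8,51.5,3.9)"
```

```text
t: 14.73
tool_pos: [460.0, 102.4, 51.4]
ee_rot: [1.158, 1.241, -1.16]
wrist_force: [-17.3, -2.7, 31.2]
finger_gap: 43.9
dx -0.0001 dy 0.0002 dz 0.0006 spin 0.01 | t 14.7 tcp [460.  102.4  51.4] psi 3.9 gap 43.9 F [-17.3  -2.7  31.2] tilt [-0.001 -0.   ]
```

Unexpected force (31 N up, -17 N in x). I'll look before releasing.

```bash
python3 - <<'E'
from h import *
Ww,iw=cloud("wrist"); cv2.imwrite("pics/w7.png",iw["pixels"])
W,im=cloud("scene"); cv2.imwrite("pics/s7.png",cv2.resize(im["pixels"][130:330,190:450],None,fx=3,fy=3))
go(460.2,101.8,51.5,3.9)
E
```

```text
dx -0.0001 dy 0.0002 dz 0.0006 spin 0.01 | t 14.8 tcp [460.  102.4  51.4] psi 3.9 gap 44.1 F [-12.9  -2.1  18.7] tilt [-0.001 -0.   ]
```

View pics/w7.png

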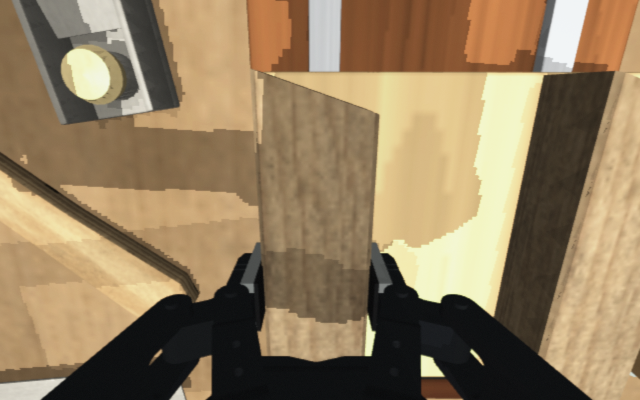

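View pics/s7.png

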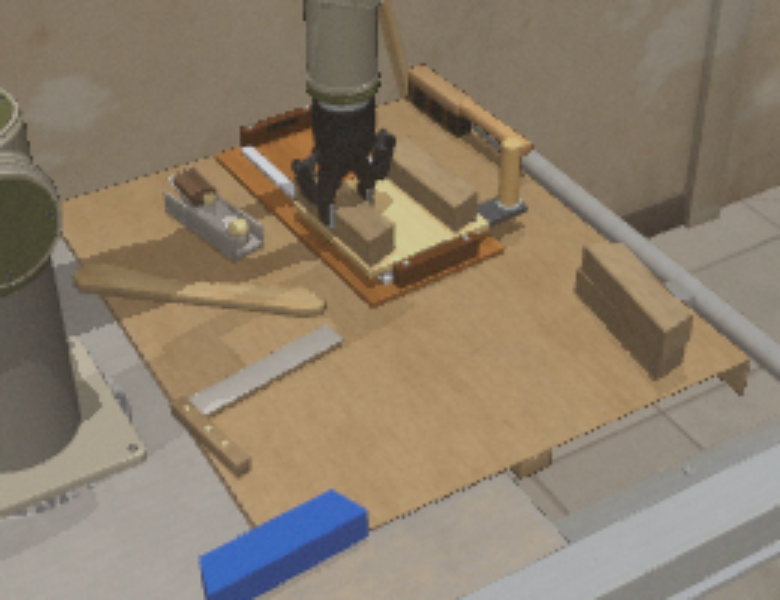

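The pictures show no obstruction, so the slat was just pressed on the deck. I'll ease up 1 mm and release.

```bash
python3 -m pendant '[{"dx":-0.001,"dy":0,"dz":0,"spin":0,"grip":0.9},{"dx":-0.001,"dy":0,"dz":0,"spin":0,"grip":0.5},{"dx":-0.001,"dy":0,"dz":0,"spin":0,"grip":0.2},{"dx":-0.001,"dy":0,"dz":0,"spin":0,"grip":0},{"dx":-0.001,"dy":0,"dz":0,"spin":0,"grip":0},{"dx":-0.012,"dy":0,"dz":0,"spin":0,"grip":0},{"dx":-0.03,"dy":0,"dz":0,"spin":0,"grip":0},{"dx":-0.06,"dy":0,"dz":0,"spin":0,"grip":0},{"dx":-0.09,"dy":0,"dz":0,"spin":0,"grip":0},{"dx":-0.11,"dy":0,"dz":0,"spin":0,"grip":0}]'; python3 - <<'E'
from h import *
go(667,-206.3,170,-6.5)
Ww,iw=cloud("wrist")
slabs(Ww,(400,700,-60,260),70,90,minpx=300)
W,im=cloud()
slabs(W,(300,760,-330,-90),34,48,minpx=40)
slabs(W,(300,760,-330,-90),74,90,minpx=40)
E
```

```text
t: 15.67
tool_pos: [461.1, 102.5, 163.5]
ee_rot: [1.161, 1.238, -1.157]
wrist_force: [0.4, 0.5, -0.5]
finger_gap: 85.3
dx -0.0059 dy 0.1845 dz 0.3221 spin 10.40 | t 15.7 tcp [461.1 102.5 163.5] psi 3.9 gap 85.3 F [ 0.4  0.5 -0.5] tilt [0.003 0.   ]
c [458.6 102.4] size [174.3  45.1] ang -86.1 z 79.3 n 12065 mean [457.3 111. ]
c [581.8 114. ] size [167.1  46.6] ang -85.9 z 79.3 n 12261 mean [578.8 123.1]
c [654.9  49.2] size [25.7 12.5] ang 53.4 z 80.7 n 681 mean [653.2  50.1]
c [ 676.4 -135.3] size [48.6 45.3] ang 83.7 z 39.5 n 61 mean [ 670.4 -126.9]
c [ 667.9 -206.4] size [172.   47.2] ang 82.7 z 79.6 n 938 mean [ 666.3 -206.3]
```

```bash
python3 -m pendant '[{"dx":0,"dy":0.012,"dz":0.02,"spin":1,"grip":0},{"dx":0,"dy":0.03,"dz":0.052,"spin":2,"grip":0},{"dx":0,"dy":0.05,"dz":0.087,"spin":4,"grip":0},{"dx":0,"dy":0.07,"dz":0.122,"spin":6,"grip":0},{"dx":0,"dy":0.09,"dz":0.157,"spin":8,"grip":0},{"dx":0,"dy":0.11,"dz":0.192,"spin":10.4,"grip":0},{"dx":0,"dy":0.13,"dz":0.227,"spin":10.4,"grip":0},{"dx":0,"dy":0.15,"dz":0.262,"spin":10.4,"grip":0},{"dx":0,"dy":0.167,"dz":0.292,"spin":10.4,"grip":0},{"dx":0,"dy":0.179,"dz":0.312,"spin":10.4,"grip":0}]'; python3 -m pendant '[{"dx":0.01,"dy":0.006,"dz":0.01,"spin":0,"grip":0},{"dx":0.02,"dy":0.006,"dz":0.01,"spin":0,"grip":0},{"dx":0.02,"dy":0.006,"dz":0.01,"spin":0,"grip":0},{"dx":0.02,"dy":0.006,"dz":0.01,"spin":0,"grip":0}]'; python3 - <<'E'
from h import *
Ww,iw=cloud("wrist"); cv2.imwrite("pics/w8.png",iw["pixels"])
slabs(Ww,(590,740,-320,-80),74,88,minpx=300)
slabs(Ww,(590,740,-320,-80),33,46,minpx=300)
go(667,-206.3,50,-6.5)
E
```

```text
t: 16.6
tool_pos: [660.5, -199.9, 158.9]
ee_rot: [1.293, 1.153, -1.294]
wrist_force: [-1.0, -0.2, 0.1]
finger_gap: 85.7
t: 16.93
tool_pos: [663.3, -206.0, 137.8]
ee_rot: [1.292, 1.157, -1.294]
wrist_force: [-0.4, 0.2, -0.2]
finger_gap: 85.5
c [ 666.8 -207.2] size [173.7  45.3] ang 83.1 z 79.3 n 14758 mean [ 667.1 -197.9]
c [ 677.1 -122.9] size [50.1  9.4] ang -25.5 z 39.3 n 880 mean [ 677.1 -123.2]
dx 0.0890 dy 0.0033 dz 0.0000 spin 0.05 | t 17.0 tcp [ 663.9 -206.   139. ] psi -6.5 gap 85.5 F [-0.6  0.1  0.2] tilt [-0.002  0.001]
```

View pics/w8.png

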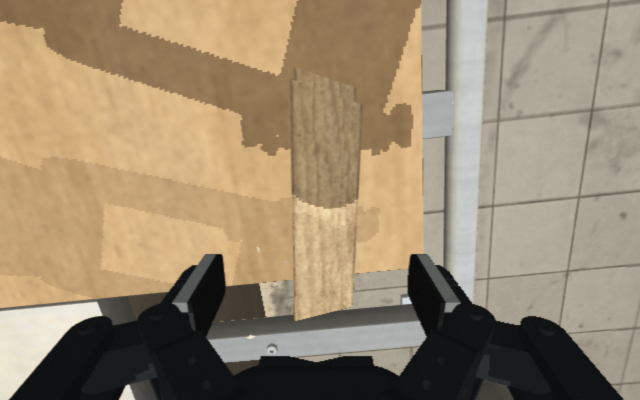

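The top slat C is at (666.8,-207), angle 83.1°, centred at columns 292–360. Gripping it.

```bash
python3 -m pendant '[{"dx":0.02,"dy":0.003,"dz":0.001,"spin":0.3,"grip":0},{"dx":0.045,"dy":0.003,"dz":0.001,"spin":0.3,"grip":0},{"dx":0.067,"dy":0.003,"dz":0.001,"spin":0.3,"grip":0},{"dx":0.082,"dy":0.003,"dz":0.001,"spin":0.3,"grip":0},{"dx":0.087,"dy":0.003,"dz":0.001,"spin":0.3,"grip":0},{"dx":0.087,"dy":0.003,"dz":0.001,"spin":0.3,"grip":0.3},{"dx":0.087,"dy":0.003,"dz":0.001,"spin":0.3,"grip":0.6},{"dx":0.087,"dy":0.003,"dz":0.001,"spin":0.3,"grip":0.9},{"dx":0.087,"dy":0.003,"dz":0.001,"spin":0.3,"grip":0.9},{"dx":0.087,"dy":0.003,"dz":0.001,"spin":0.3,"grip":0.9}]'; python3 -c "
from h import *
go(518,168,120,-86.1)"
```

```text
t: 17.82
tool_pos: [669.1, -209.2, 55.4]
ee_rot: [1.297, 1.147, -1.294]
wrist_force: [-1.6, 0.8, 5.1]
finger_gap: 43.8
dx -0.0656 dy -0.1944 dz -0.3566 spin 79.30 | t 17.8 tcp [ 669.1 -209.2   55.4] psi -6.8 gap 43.8 F [-1.6  0.8  5.1] tilt [ 0.003 -0.001]
```

```bash
python3 -m pendant '[{"dx":-0.01,"dy":0,"dz":0,"spin":0,"grip":0.9},{"dx":-0.03,"dy":0,"dz":0,"spin":0,"grip":0.9},{"dx":-0.06,"dy":-0.003,"dz":-0.006,"spin":5,"grip":0.9},{"dx":-0.09,"dy":-0.01,"dz":-0.02,"spin":11,"grip":0.9},{"dx":-0.115,"dy":-0.023,"dz":-0.045,"spin":17,"grip":0.9},{"dx":-0.13,"dy":-0.038,"dz":-0.07,"spin":23,"grip":0.9},{"dx":-0.13,"dy":-0.054,"dz":-0.1,"spin":29,"grip":0.9},{"dx":-0.13,"dy":-0.07,"dz":-0.13,"spin":35,"grip":0.9},{"dx":-0.13,"dy":-0.087,"dz":-0.16,"spin":41,"grip":0.9},{"dx":-0.13,"dy":-0.104,"dz":-0.19,"spin":47,"grip":0.9}]'; python3 -c "
from h import *
go(518,168,120,-86.1)"
```

```text
t: 18.65
tool_pos: [586.1, -6.4, 183.8]
ee_rot: [1.864, 0.603, -1.862]
wrist_force: [1.0, 0.5, -2.0]
finger_gap: 43.5
dx 0.0637 dy -0.1813 dz -0.0470 spin 31.98 | t 18.6 tcp [586.1  -6.4 183.8] psi -54.1 gap 43.5 F [ 1.   0.5 -2. ] tilt [0.001 0.   ]
```

```bash
python3 -m pendant '[{"dx":0,"dy":-0.03,"dz":-0.008,"spin":6,"grip":0.9},{"dx":0,"dy":-0.06,"dz":-0.016,"spin":12,"grip":0.9},{"dx":0,"dy":-0.09,"dz":-0.024,"spin":18,"grip":0.9},{"dx":0,"dy":-0.12,"dz":-0.031,"spin":24,"grip":0.9},{"dx":0,"dy":-0.148,"dz":-0.038,"spin":29,"grip":0.9},{"dx":0,"dy":-0.168,"dz":-0.044,"spin":32,"grip":0.9},{"dx":0.01,"dy":-0.179,"dz":-0.047,"spin":32,"grip":0.9},{"dx":0.03,"dy":-0.1813,"dz":-0.047,"spin":32,"grip":0.9},{"dx":0.04,"dy":-0.1813,"dz":-0.047,"spin":32,"grip":0.9},{"dx":0.04,"dy":-0.1813,"dz":-0.047,"spin":32,"grip":0.9}]'; python3 - <<'E'
from h import *
Ww,iw=cloud("wrist"); cv2.imwrite("pics/w9.png",iw["pixels"])
go(518,168,95.4,-86.1)
E
```

```text
t: 19.48
tool_pos: [515.5, 165.5, 139.3]
ee_rot: [2.177, 0.08, -2.189]
wrist_force: [-0.3, -0.8, -1.7]
finger_gap: 43.8
dx 0.0455 dy -0.0025 dz -0.0019 spin 0.34 | t 19.5 tcp [516.4 165.4 140.9] psi -85.8 gap 43.5 F [ 0.4 -0.5 -1.7] tilt [-0.004 -0.001]
```

View pics/w9.png

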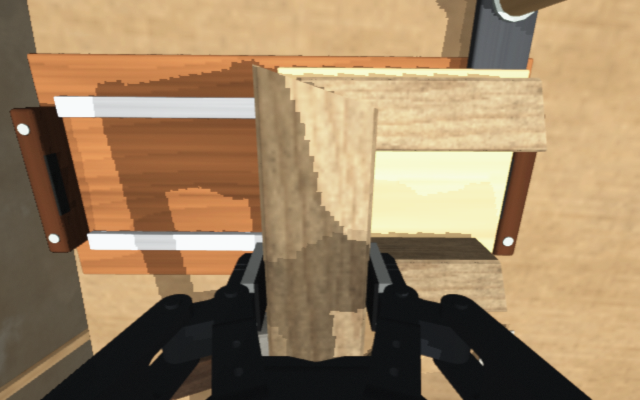

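Slat C is held across the two bottom slats near the +y edge, as wanted. Lowering.

```bash
python3 -m pendant '[{"dx":0.01,"dy":-0.002,"dz":-0.001,"spin":0,"grip":0.9},{"dx":0.02,"dy":-0.002,"dz":-0.001,"spin":0,"grip":0.9},{"dx":0.03,"dy":-0.002,"dz":-0.001,"spin":0,"grip":0.9},{"dx":0.036,"dy":-0.002,"dz":-0.001,"spin":0,"grip":0.9},{"dx":0.04,"dy":-0.002,"dz":-0.001,"spin":0,"grip":0.9},{"dx":0.043,"dy":-0.002,"dz":-0.001,"spin":0,"grip":0.9},{"dx":0.043,"dy":-0.002,"dz":-0.001,"spin":0,"grip":0.9}]'; python3 - <<'E'
from h import *
go(518,168,95.4,-86.1)
E
```

```text
t: 20.12
tool_pos: [518.1, 168.3, 99.0]
ee_rot: [2.183, 0.08, -2.185]
wrist_force: [-0.3, 0.4, -1.9]
finger_gap: 44.0
dx 0.0036 dy 0.0003 dz 0.0002 spin 0.29 | t 20.1 tcp [518.1 168.3  99. ] psi -85.8 gap 44.0 F [-0.3  0.4 -1.9] tilt [-0.001 -0.   ]
```

```bash
python3 -m pendant '[{"dx":0.0015,"dy":0,"dz":0,"spin":0.3,"grip":0.9},{"dx":0.003,"dy":0,"dz":0,"spin":0.3,"grip":0.9},{"dx":0.003,"dy":0,"dz":0,"spin":0.3,"grip":0.9},{"dx":0.003,"dy":0,"dz":0,"spin":0.3,"grip":0.9}]'; python3 - <<'E'
from h import *
go(518,168,95.4,-86.1)
E
```

```text
t: 20.45
tool_pos: [518.7, 168.5, 97.0]
ee_rot: [2.187, 0.075, -2.186]
wrist_force: [-0.2, 0.5, -1.2]
finger_gap: 44.0
dx 0.0016 dy 0.0005 dz 0.0007 spin 0.00 | t 20.4 tcp [518.7 168.5  97. ] psi -86.1 gap 44.0 F [-0.2  0.5 -1.2] tilt [0. 0.]
```

Barely touching. I'll go 1 mm more, then release and rise.

```bash
python3 -m pendant '[{"dx":0.001,"dy":0,"dz":0,"spin":0,"grip":0.9},{"dx":0.001,"dy":0,"dz":0,"spin":0,"grip":0.7},{"dx":0.001,"dy":0,"dz":0,"spin":0,"grip":0.4},{"dx":0.001,"dy":0,"dz":0,"spin":0,"grip":0.1},{"dx":0.001,"dy":0,"dz":0,"spin":0,"grip":0},{"dx":0.001,"dy":0,"dz":0,"spin":0,"grip":0},{"dx":-0.015,"dy":0,"dz":0,"spin":0,"grip":0},{"dx":-0.04,"dy":0,"dz":0,"spin":0,"grip":0},{"dx":-0.06,"dy":0,"dz":0,"spin":0,"grip":0},{"dx":-0.075,"dy":0,"dz":0,"spin":0,"grip":0}]'; python3 - <<'E'
from h import *
Ww,iw=cloud("wrist")
slabs(Ww,(400,700,-60,280),110,128,minpx=300)
W,im=cloud(); cv2.imwrite("pics/t10.png",im["pixels"])
slabs(W,(300,760,-330,-90),34,48,minpx=40)
go(656,-203,150,-7)
E
```

```text
t: 21.28
tool_pos: [519.2, 168.6, 174.1]
ee_rot: [2.189, 0.075, -2.185]
wrist_force: [-0.1, 0.5, 0.6]
finger_gap: 85.4
c [650.3  48.5] size [15.6  3.4] ang 72.0 z 117.9 n 348 mean [650.2  48.6]
c [518.2 169.7] size [173.4  45.2] ang 3.8 z 119.3 n 15354 mean [527.3 171. ]
c [ 671.6 -197.3] size [169.6  47.5] ang 84.6 z 39.5 n 868 mean [ 669.9 -197.5]
dx 0.0259 dy 0.3803 dz -0.1095 spin -79.10 | t 21.4 tcp [520.7 169.  175.6] psi -86.1 gap 85.1 F [-0.1  0.2 -0.2] tilt [0.006 0.001]
```

View pics/t10.png

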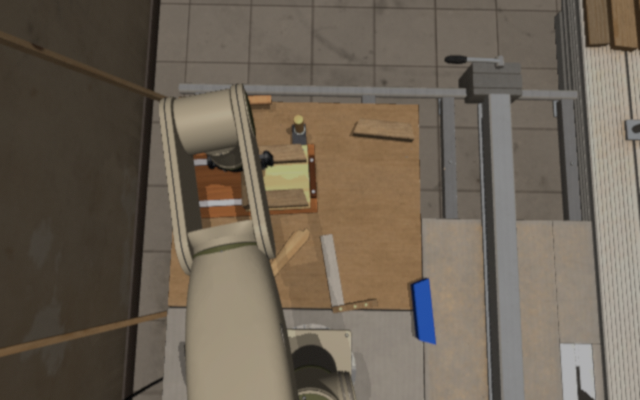

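```bash
python3 -m pendant '[{"dx":0,"dy":0.02,"dz":-0.007,"spin":-7,"grip":0},{"dx":0,"dy":0.055,"dz":-0.018,"spin":-14,"grip":0},{"dx":0,"dy":0.092,"dz":-0.031,"spin":-21,"grip":0},{"dx":0,"dy":0.13,"dz":-0.044,"spin":-28,"grip":0},{"dx":0,"dy":0.168,"dz":-0.057,"spin":-35,"grip":0},{"dx":0,"dy":0.206,"dz":-0.07,"spin":-42,"grip":0},{"dx":0,"dy":0.244,"dz":-0.082,"spin":-49,"grip":0},{"dx":0.01,"dy":0.282,"dz":-0.095,"spin":-56,"grip":0},{"dx":0.025,"dy":0.32,"dz":-0.108,"spin":-63,"grip":0},{"dx":0.04,"dy":0.352,"dz":-0.119,"spin":-70,"grip":0}]'; python3 -c "
from h import *
go(670.5,-197.4,90,-5.4)"
```

```text
t: 22.22
tool_pos: [661.7, -177.3, 130.7]
ee_rot: [1.41, 1.065, -1.41]
wrist_force: [0.5, 0.5, 0.1]
finger_gap: 85.4
dx 0.0407 dy 0.0139 dz 0.0169 spin -10.44 | t 22.2 tcp [ 661.7 -177.3  130.7] psi -15.8 gap 85.4 F [0.5 0.5 0.1] tilt [ 0.001 -0.   ]
```

```bash
python3 -m pendant '[{"dx":0,"dy":0.008,"dz":0.01,"spin":-5.5,"grip":0},{"dx":0.01,"dy":0.0139,"dz":0.0165,"spin":-10.4,"grip":0},{"dx":0.03,"dy":0.0139,"dz":0.0165,"spin":-10.4,"grip":0},{"dx":0.04,"dy":0.0139,"dz":0.0165,"spin":-10.4,"grip":0},{"dx":0.04,"dy":0.0139,"dz":0.0165,"spin":-10.4,"grip":0},{"dx":0.04,"dy":0.0139,"dz":0.0165,"spin":-10.4,"grip":0}]'; python3 - <<'E'
from h import *
Ww,iw=cloud("wrist"); cv2.imwrite("pics/w11.png",iw["pixels"])
slabs(Ww,(590,740,-320,-80),33,46,minpx=300)
go(670.5,-197.4,11,-5.4)
E
```

```text
t: 22.72
tool_pos: [668.7, -193.5, 90.0]
ee_rot: [1.282, 1.163, -1.285]
wrist_force: [1.3, 0.1, 0.8]
finger_gap: 85.4
c [ 670.1 -197.6] size [174.   45.2] ang 84.8 z 39.3 n 15555 mean [ 670.2 -188.2]
dx 0.0806 dy 0.0012 dz 0.0036 spin -0.34 | t 22.8 tcp [ 669.7 -193.8   91.6] psi -5.7 gap 85.2 F [-0.8  0.1  1.1] tilt [-0.001  0.   ]
```

View pics/w11.png

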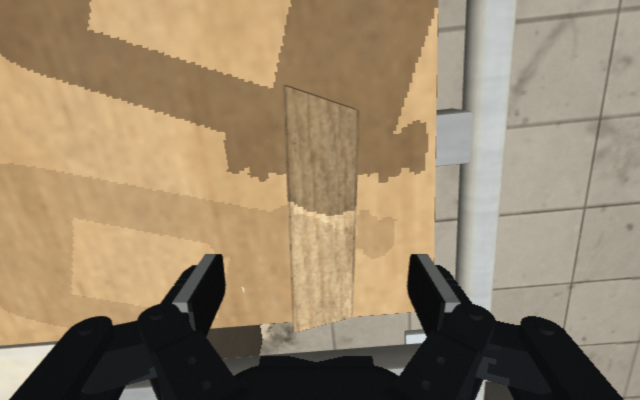

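The last slat is at (670.1,-197.6), centred at columns 287–357. Gripping.

```bash
python3 -m pendant '[{"dx":0.02,"dy":0,"dz":0.003,"spin":-0.4,"grip":0},{"dx":0.042,"dy":0,"dz":0.003,"spin":-0.4,"grip":0},{"dx":0.062,"dy":0,"dz":0.003,"spin":-0.4,"grip":0},{"dx":0.074,"dy":0,"dz":0.003,"spin":-0.4,"grip":0},{"dx":0.079,"dy":0,"dz":0.003,"spin":-0.4,"grip":0},{"dx":0.079,"dy":0,"dz":0.003,"spin":-0.4,"grip":0.3},{"dx":0.079,"dy":0,"dz":0.003,"spin":-0.4,"grip":0.6},{"dx":0.079,"dy":0,"dz":0.003,"spin":-0.4,"grip":0.9},{"dx":0.079,"dy":0,"dz":0.003,"spin":-0.4,"grip":0.9},{"dx":0.079,"dy":0,"dz":0.003,"spin":-0.4,"grip":0.9}]'; python3 -c "
from h import *
go(526.4,44,120,-86.1)"
```

```text
t: 23.6
tool_pos: [671.4, -197.9, 15.3]
ee_rot: [1.279, 1.16, -1.275]
wrist_force: [1.4, 0.5, 4.8]
finger_gap: 43.4
dx -0.1055 dy -0.1665 dz -0.2272 spin 80.75 | t 23.6 tcp [ 671.4 -197.9   15.3] psi -5.3 gap 43.4 F [1.4 0.5 4.8] tilt [ 0.004 -0.001]
```

```bash
python3 -m pendant '[{"dx":-0.01,"dy":0,"dz":0,"spin":0,"grip":0.9},{"dx":-0.03,"dy":0,"dz":0,"spin":0,"grip":0.9},{"dx":-0.06,"dy":0,"dz":0,"spin":5,"grip":0.9},{"dx":-0.09,"dy":-0.008,"dz":-0.01,"spin":11,"grip":0.9},{"dx":-0.12,"dy":-0.02,"dz":-0.027,"spin":17,"grip":0.9},{"dx":-0.145,"dy":-0.035,"dz":-0.047,"spin":23,"grip":0.9},{"dx":-0.16,"dy":-0.052,"dz":-0.071,"spin":29,"grip":0.9},{"dx":-0.17,"dy":-0.07,"dz":-0.095,"spin":35,"grip":0.9},{"dx":-0.17,"dy":-0.087,"dz":-0.119,"spin":41,"grip":0.9},{"dx":-0.17,"dy":-0.105,"dz":-0.143,"spin":47,"grip":0.9}]'; python3 -c "
from h import *
go(526.4,43.5,120,-86.1)"
```

```text
t: 24.43
tool_pos: [578.2, -44.2, 184.8]
ee_rot: [1.848, 0.623, -1.844]
wrist_force: [0.6, 0.3, -3.3]
finger_gap: 43.8
dx 0.0647 dy -0.1013 dz -0.0119 spin 33.44 | t 24.4 tcp [578.2 -44.2 184.8] psi -52.7 gap 43.8 F [ 0.6  0.3 -3.3] tilt [ 0.003 -0.   ]
```

```bash
python3 -m pendant '[{"dx":0,"dy":-0.02,"dz":-0.002,"spin":6,"grip":0.9},{"dx":0,"dy":-0.04,"dz":-0.004,"spin":12,"grip":0.9},{"dx":0,"dy":-0.06,"dz":-0.006,"spin":18,"grip":0.9},{"dx":0,"dy":-0.078,"dz":-0.008,"spin":24,"grip":0.9},{"dx":0,"dy":-0.091,"dz":-0.01,"spin":29,"grip":0.9},{"dx":0,"dy":-0.099,"dz":-0.0119,"spin":33.4,"grip":0.9},{"dx":0.01,"dy":-0.1013,"dz":-0.0119,"spin":33.4,"grip":0.9},{"dx":0.03,"dy":-0.1013,"dz":-0.0119,"spin":33.4,"grip":0.9},{"dx":0.045,"dy":-0.1013,"dz":-0.0119,"spin":33.4,"grip":0.9},{"dx":0.045,"dy":-0.1013,"dz":-0.0119,"spin":33.4,"grip":0.9}]'; python3 - <<'E'
from h import *
Ww,iw=cloud("wrist"); cv2.imwrite("pics/w12.png",iw["pixels"])
go(526.4,43.5,96.5,-86.1)
E
```

```text
t: 25.27
tool_pos: [523.3, 42.0, 133.7]
ee_rot: [2.176, 0.084, -2.189]
wrist_force: [-0.9, 0.6, -2.7]
finger_gap: 43.9
dx 0.0390 dy -0.0013 dz -0.0026 spin 0.46 | t 25.3 tcp [524.1  42.  135.5] psi -85.6 gap 44.0 F [ 0.3 -0.1 -2. ] tilt [-0.005 -0.   ]
```

View pics/w12.png

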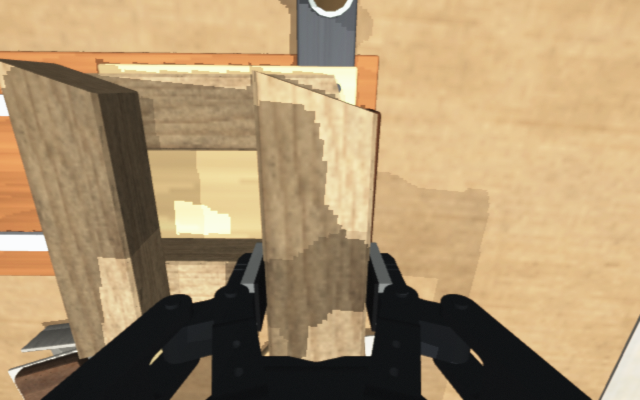

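The slat sits over its place, parallel to its fellow and clear of the handle post. Lowering.

```bash
python3 -m pendant '[{"dx":0.01,"dy":-0.001,"dz":-0.001,"spin":0.2,"grip":0.9},{"dx":0.02,"dy":-0.001,"dz":-0.001,"spin":0.2,"grip":0.9},{"dx":0.028,"dy":-0.001,"dz":-0.001,"spin":0.2,"grip":0.9},{"dx":0.034,"dy":-0.001,"dz":-0.001,"spin":0.2,"grip":0.9},{"dx":0.037,"dy":-0.001,"dz":-0.001,"spin":0.2,"grip":0.9},{"dx":0.037,"dy":-0.001,"dz":-0.001,"spin":0.2,"grip":0.9},{"dx":0.038,"dy":-0.001,"dz":-0.001,"spin":0.2,"grip":0.9},{"dx":0.038,"dy":-0.001,"dz":-0.001,"spin":0.2,"grip":0.9}]'; python3 - <<'E'
from h import *
go(526.4,43.5,95.5,-86.1)
E
```

```text
t: 25.98
tool_pos: [527.2, 43.4, 100.1]
ee_rot: [2.186, 0.077, -2.185]
wrist_force: [0.3, -0.4, -2.0]
finger_gap: 44.0
dx 0.0046 dy -0.0002 dz 0.0008 spin 0.16 | t 26.0 tcp [527.2  43.4 100.1] psi -85.9 gap 44.0 F [ 0.3 -0.4 -2. ] tilt [0.001 0.   ]
```

```bash
python3 -m pendant '[{"dx":0.002,"dy":0,"dz":0,"spin":0.1,"grip":0.9},{"dx":0.004,"dy":0,"dz":0,"spin":0.1,"grip":0.9},{"dx":0.004,"dy":0,"dz":0,"spin":0.1,"grip":0.9},{"dx":0.004,"dy":0,"dz":0,"spin":0.1,"grip":0.9}]'; python3 - <<'E'
from h import *
go(526.4,43.5,95.5,-86.1)
E
```

```text
t: 26.32
tool_pos: [526.8, 43.4, 95.7]
ee_rot: [2.186, 0.076, -2.186]
wrist_force: [-0.7, 0.2, -1.6]
finger_gap: 43.6
dx 0.0002 dy -0.0001 dz 0.0004 spin 0.06 | t 26.3 tcp [526.8  43.4  95.7] psi -86.0 gap 43.6 F [-0.7  0.2 -1.6] tilt [-0. -0.]
```

```bash
python3 -m pendant '[{"dx":0.001,"dy":0,"dz":0,"spin":0,"grip":0.9},{"dx":0.001,"dy":0,"dz":0,"spin":0,"grip":0.7},{"dx":0.001,"dy":0,"dz":0,"spin":0,"grip":0.4},{"dx":0.001,"dy":0,"dz":0,"spin":0,"grip":0.1},{"dx":0.001,"dy":0,"dz":0,"spin":0,"grip":0},{"dx":0.001,"dy":0,"dz":0,"spin":0,"grip":0},{"dx":-0.015,"dy":0,"dz":0,"spin":0,"grip":0},{"dx":-0.04,"dy":0,"dz":0,"spin":0,"grip":0},{"dx":-0.07,"dy":0,"dz":0,"spin":0,"grip":0},{"dx":-0.095,"dy":0,"dz":0,"spin":0,"grip":0}]'; python3 - <<'E'
from h import *
Ww,iw=cloud("wrist"); cv2.imwrite("pics/w13.png",iw["pixels"])
slabs(Ww,(400,700,-60,290),108,140,minpx=300)
go(661.5,44.8,190,-86.1)
E
```

```text
t: 27.15
tool_pos: [526.8, 43.4, 192.3]
ee_rot: [2.186, 0.075, -2.186]
wrist_force: [0.3, -0.1, 0.8]
finger_gap: 85.3
c [652.7  44. ] size [23.9  7.9] ang -85.9 z 126.9 n 503 mean [651.1  44.5]
c [518.1 169.5] size [174.6  46.6] ang 3.9 z 119.2 n 14195 mean [529.4 168.8]
c [524.9  44.5] size [174.1  45.2] ang 4.1 z 119.3 n 13172 mean [533.3  45.7]
dx 0.0096 dy 0.0076 dz -0.1314 spin 0.05 | t 27.2 tcp [529.8  43.4 198.5] psi -86.0 gap 85.1 F [2.3 0.2 4.8] tilt [ 0.008 -0.   ]
```

View pics/w13.png

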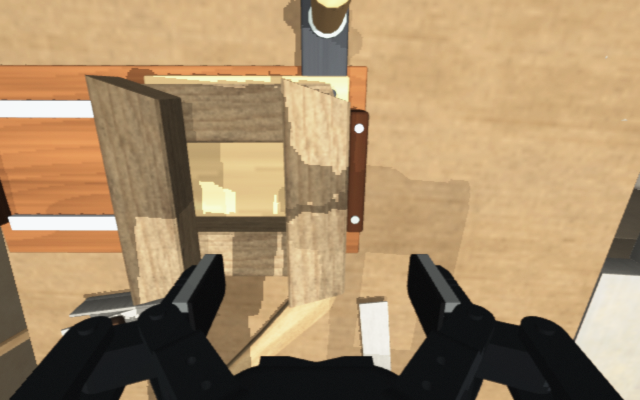

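The stack is two layers, square, with all offsets within about 4 mm. Now to the handle.

```bash
python3 -m pendant '[{"dx":0,"dy":0.001,"dz":-0.02,"spin":0,"grip":0},{"dx":0,"dy":0.003,"dz":-0.05,"spin":0,"grip":0},{"dx":0,"dy":0.005,"dz":-0.085,"spin":0,"grip":0},{"dx":0,"dy":0.0076,"dz":-0.115,"spin":0,"grip":0},{"dx":0,"dy":0.0076,"dz":-0.13,"spin":0,"grip":0},{"dx":0,"dy":0.0076,"dz":-0.134,"spin":0,"grip":0},{"dx":0,"dy":0.0076,"dz":-0.134,"spin":0,"grip":0},{"dx":0,"dy":0.0076,"dz":-0.134,"spin":0,"grip":0}]'; python3 - <<'E'
from h import *
Ww,iw=cloud("wrist"); cv2.imwrite("pics/w14.png",iw["pixels"])
slabs(Ww,(630,700,-60,290),125,140,minpx=300)
go(661.5,44.8,98,-86.1)
E
```

```text
t: 27.87
tool_pos: [660.4, 45.1, 190.3]
ee_rot: [2.185, 0.076, -2.188]
wrist_force: [-0.5, 0.0, -0.1]
finger_gap: 85.5
c [662.1  44.6] size [25.  24.8] ang 3.9 z 130.0 n 1054 mean [663.1  44.8]
dx 0.0926 dy 0.0004 dz -0.0013 spin 0.06 | t 27.9 tcp [660.2  45.1 190.6] psi -86.0 gap 85.2 F [ 0.1 -0.2 -0.6] tilt [-0.001 -0.   ]
```

View pics/w14.png

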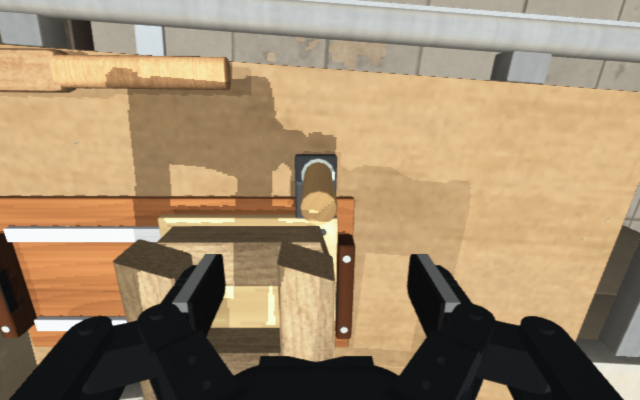

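The handle top is at (319,206), between the jaws. Descending and gripping.

```bash
python3 -m pendant '[{"dx":0.02,"dy":0,"dz":-0.001,"spin":0,"grip":0},{"dx":0.045,"dy":0,"dz":-0.001,"spin":0,"grip":0},{"dx":0.07,"dy":0,"dz":-0.001,"spin":0,"grip":0},{"dx":0.086,"dy":0,"dz":-0.001,"spin":0,"grip":0},{"dx":0.09,"dy":0,"dz":-0.001,"spin":0,"grip":0.2},{"dx":0.09,"dy":0,"dz":-0.001,"spin":0,"grip":0.5},{"dx":0.09,"dy":0,"dz":-0.001,"spin":0,"grip":0.7},{"dx":0.09,"dy":0,"dz":-0.001,"spin":0,"grip":1},{"dx":0.09,"dy":0,"dz":-0.001,"spin":0,"grip":1},{"dx":0.09,"dy":0,"dz":-0.001,"spin":0,"grip":1}]'; python3 -c "
from h import *
s=r.sense()['tool_pos']
go(s[0]-.068*180,s[1]+180,s[2],-86.1)"
```

```text
t: 28.75
tool_pos: [663.4, 44.9, 103.5]
ee_rot: [2.19, 0.075, -2.182]
wrist_force: [-2.6, -0.9, 7.1]
finger_gap: 24.1
dx -0.0001 dy -0.1804 dz -0.0002 spin 0.05 | t 28.8 tcp [663.4  44.9 103.5] psi -86.1 gap 24.1 F [-2.6 -0.9  7.1] tilt [ 0.003 -0.   ]
```

```bash
python3 -m pendant '[{"dx":0,"dy":-0.001,"dz":0,"spin":0,"grip":1},{"dx":0,"dy":-0.003,"dz":0,"spin":0,"grip":1},{"dx":0,"dy":-0.006,"dz":0,"spin":0,"grip":1},{"dx":0,"dy":-0.01,"dz":0,"spin":0,"grip":1},{"dx":0,"dy":-0.015,"dz":0,"spin":0,"grip":1},{"dx":0,"dy":-0.021,"dz":0,"spin":0,"grip":1},{"dx":0,"dy":-0.027,"dz":0,"spin":0,"grip":1},{"dx":0,"dy":-0.033,"dz":0,"spin":0,"grip":1},{"dx":0,"dy":-0.039,"dz":0,"spin":0,"grip":1},{"dx":0,"dy":-0.045,"dz":0,"spin":0,"grip":1}]';python3 -m pendant '[{"dx":0,"dy":-0.006,"dz":0,"spin":0,"grip":1},{"dx":0,"dy":-0.012,"dz":0,"spin":0,"grip":1},{"dx":0,"dy":-0.018,"dz":0,"spin":0,"grip":1},{"dx":0,"dy":-0.024,"dz":0,"spin":0,"grip":1},{"dx":0,"dy":-0.03,"dz":0,"spin":0,"grip":1},{"dx":0,"dy":-0.036,"dz":0,"spin":0,"grip":1},{"dx":0,"dy":-0.042,"dz":0,"spin":0,"grip":1},{"dx":0,"dy":-0.048,"dz":0,"spin":0,"grip":1},{"dx":0,"dy":-0.054,"dz":0,"spin":0,"grip":1},{"dx":0,"dy":-0.06,"dz":0,"spin":0,"grip":1}]'; python3 -c "
from h import *
go(663.4-.068*180,44.9+180,103.5,-86.1)"
```

```text
t: 29.58
tool_pos: [660.5, 89.2, 103.5]
ee_rot: [2.19, 0.073, -2.182]
wrist_force: [-1.4, -4.5, 5.6]
finger_gap: 24.4
t: 30.42
tool_pos: [656.5, 149.2, 103.5]
ee_rot: [2.19, 0.074, -2.182]
wrist_force: [0.1, -4.2, 5.4]
finger_gap: 24.3
dx -0.0001 dy -0.0759 dz 0.0001 spin 0.02 | t 30.4 tcp [656.5 149.2 103.5] psi -86.1 gap 24.3 F [ 0.1 -4.2  5.4] tilt [ 0.004 -0.001]
```

```bash
python3 -m pendant '[{"dx":0,"dy":-0.006,"dz":0,"spin":0,"grip":1},{"dx":0,"dy":-0.012,"dz":0,"spin":0,"grip":1},{"dx":0,"dy":-0.018,"dz":0,"spin":0,"grip":1},{"dx":0,"dy":-0.024,"dz":0,"spin":0,"grip":1},{"dx":0,"dy":-0.03,"dz":0,"spin":0,"grip":1},{"dx":0,"dy":-0.036,"dz":0,"spin":0,"grip":1},{"dx":0,"dy":-0.042,"dz":0,"spin":0,"grip":1},{"dx":0,"dy":-0.048,"dz":0,"spin":0,"grip":1},{"dx":0,"dy":-0.053,"dz":0,"spin":0,"grip":1},{"dx":0,"dy":-0.057,"dz":0,"spin":0,"grip":1}]';python3 -m pendant '[{"dx":0,"dy":-0.003,"dz":0,"spin":0,"grip":1},{"dx":0,"dy":-0.0055,"dz":0,"spin":0,"grip":1},{"dx":0,"dy":-0.0075,"dz":0,"spin":0,"grip":1},{"dx":0,"dy":-0.0095,"dz":0,"spin":0,"grip":1},{"dx":0,"dy":-0.0115,"dz":0,"spin":0,"grip":1},{"dx":0,"dy":-0.013,"dz":0,"spin":0,"grip":1},{"dx":0,"dy":-0.0145,"dz":0,"spin":0,"grip":1},{"dx":0,"dy":-0.016,"dz":0,"spin":0,"grip":1}]'; python3 -c "
from h import *
go(663.4-.068*180,44.9+180,103.5,-86.1)"
```

```text
t: 31.25
tool_pos: [652.6, 206.5, 103.5]
ee_rot: [2.191, 0.075, -2.182]
wrist_force: [0.1, -4.1, 6.2]
finger_gap: 23.8
t: 31.92
tool_pos: [651.6, 222.2, 103.5]
ee_rot: [2.191, 0.074, -2.182]
wrist_force: [1.1, -4.0, 5.0]
finger_gap: 24.1
dx 0.0000 dy -0.0028 dz 0.0002 spin 0.03 | t 31.9 tcp [651.6 222.2 103.5] psi -86.1 gap 24.1 F [ 1.1 -4.   5. ] tilt [ 0.004 -0.   ]
```

Creep onto the stop until the force rises.

```bash
python3 -m pendant '[{"dx":0,"dy":-0.001,"dz":0,"spin":0,"grip":1},{"dx":0,"dy":-0.002,"dz":0,"spin":0,"grip":1},{"dx":0,"dy":-0.003,"dz":0,"spin":0,"grip":1},{"dx":0,"dy":-0.004,"dz":0,"spin":0,"grip":1},{"dx":0,"dy":-0.005,"dz":0,"spin":0,"grip":1},{"dx":0,"dy":-0.006,"dz":0,"spin":0,"grip":1},{"dx":0,"dy":-0.006,"dz":0,"spin":0,"grip":1}]'; python3 -c "
from h import *
go(663.4-.068*180,44.9+180,103.5,-86.1)"
```

```text
t: 32.5
tool_pos: [651.5, 223.5, 103.5]
ee_rot: [2.188, 0.065, -2.181]
wrist_force: [-1.6, -22.2, 9.7]
finger_gap: 24.0
dx -0.0000 dy -0.0014 dz 0.0002 spin -0.10 | t 32.5 tcp [651.5 223.5 103.5] psi -86.2 gap 24.0 F [ -1.6 -22.2   9.7] tilt [ 0.003 -0.007]
```

On the stop (22 N after 179 mm). Relax, open, rise.

```bash
python3 -m pendant '[{"dx":0,"dy":0.002,"dz":0,"spin":0,"grip":1},{"dx":0,"dy":0.003,"dz":0,"spin":0,"grip":0.7},{"dx":0,"dy":0.004,"dz":0,"spin":0,"grip":0.4},{"dx":0,"dy":0.004,"dz":0,"spin":0,"grip":0.1},{"dx":0,"dy":0.004,"dz":0,"spin":0,"grip":0},{"dx":0,"dy":0.004,"dz":0,"spin":0,"grip":0},{"dx":-0.02,"dy":0.004,"dz":0,"spin":0,"grip":0},{"dx":-0.05,"dy":0.004,"dz":0,"spin":0,"grip":0},{"dx":-0.09,"dy":0.004,"dz":0,"spin":0,"grip":0},{"dx":-0.115,"dy":0.004,"dz":0,"spin":0,"grip":0}]'; python3 - <<'E'
from h import *
Ww,iw=cloud("wrist"); cv2.imwrite("pics/w15.png",iw["pixels"])
slabs(Ww,(630,700,60,290),125,140,minpx=300)
slabs(Ww,(400,640,60,390),110,125,minpx=100)
st()
E
```

```text
t: 33.33
tool_pos: [650.2, 225.4, 219.4]
ee_rot: [2.189, 0.077, -2.184]
wrist_force: [1.4, 0.3, 1.8]
finger_gap: 85.4
c [650.5 224.6] size [24.8 24.6] ang -85.0 z 130.0 n 828 mean [651.  224.5]
c [562.2 353.2] size [63.6 45.7] ang 4.3 z 119.1 n 2190 mean [568.8 358.2]
c [539.1 226.3] size [122.6  45. ] ang 4.2 z 119.2 n 5314 mean [543.  226.9]
t 33.38 tcp [652.6 226.  225.9] F [1.4 0.2 5.7] gap 85.3
[[ 0.011  0.07  -0.998]
 [ 0.003 -0.998 -0.07 ]
 [-1.    -0.002 -0.011]]
j [0.26 0.37 1.22 0.   1.54 1.76]
```

View pics/w15.png

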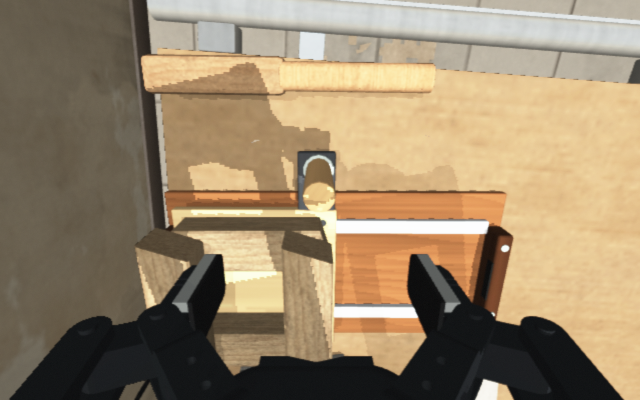

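The handle moved 180.4 mm, so the sled is home left. I'll move the arm clear and check from the top.

```bash
python3 -m pendant '[{"dx":0,"dy":0.02,"dz":0,"spin":0,"grip":0},{"dx":0,"dy":0.055,"dz":0,"spin":0,"grip":0},{"dx":0,"dy":0.09,"dz":0,"spin":0,"grip":0},{"dx":0,"dy":0.125,"dz":0,"spin":0,"grip":0},{"dx":0,"dy":0.16,"dz":0,"spin":0,"grip":0},{"dx":0,"dy":0.195,"dz":0,"spin":0,"grip":0},{"dx":0,"dy":0.23,"dz":0,"spin":0,"grip":0},{"dx":0,"dy":0.265,"dz":0,"spin":0,"grip":0},{"dx":0,"dy":0.3,"dz":0,"spin":0,"grip":0},{"dx":0,"dy":0.33,"dz":0,"spin":0,"grip":0}]'; python3 -m pendant '[{"dx":0,"dy":0.01,"dz":0,"spin":0,"grip":0},{"dx":0,"dy":0.02,"dz":0,"spin":0,"grip":0},{"dx":0,"dy":0.02,"dz":0,"spin":0,"grip":0},{"dx":0,"dy":0.02,"dz":0,"spin":0,"grip":0},{"dx":0,"dy":0.02,"dz":0,"spin":0,"grip":0},{"dx":0,"dy":0.02,"dz":0,"spin":0,"grip":0}]'; python3 - <<'E'
from h import *
W,im=cloud(); cv2.imwrite("pics/t16.png",cv2.resize(im["pixels"][80:330,160:430],None,fx=2.2,fy=2.2))
for z in((36,48),(50,70),(74,90),(110,125),(125,140)):
    print(z); slabs(W,(300,760,-330,450),*z,minpx=40)
h=np.array([650.5,224.6]);X=np.array([.9977,.068]);Y=np.array([-.068,.9977])
print("deck",h-135*X+70*Y)
st()
E
```

```text
t: 34.22
tool_pos: [672.3, -106.5, 215.5]
ee_rot: [2.186, 0.075, -2.187]
wrist_force: [0.9, 0.5, -0.1]
finger_gap: 85.3
t: 34.72
tool_pos: [674.0, -122.8, 215.8]
ee_rot: [2.186, 0.078, -2.185]
wrist_force: [0.4, 0.5, -0.0]
finger_gap: 85.7
(36, 48)
c [545.1 243.8] size [241.7  93.1] ang 4.0 z 40.0 n 532 mean [549.6 213.7]
c [560.    9.2] size [56.1 16.9] ang 1.0 z 39.9 n 93 mean [565.6   9.6]
c [512.1 301.9] size [76.8 73.8] ang -86.1 z 40.4 n 686 mean [512.3 301. ]
c [420.3 327.1] size [79.7  5.2] ang -85.9 z 40.7 n 57 mean [420.6 327. ]
c [348.7 182.1] size [21.8 21.3] ang 46.8 z 39.6 n 57 mean [348.  182.3]
(50, 70)
c [738.4 259.6] size [263.9  35.3] ang -86.3 z 56.5 n 946 mean [736.6 267.6]
c [548.  299.5] size [73.3  1.5] ang -85.3 z 60.2 n 42 mean [548.1 300.3]
c [327.2 273.5] size [63.7 37.4] ang -78.7 z 56.6 n 293 mean [326.8 275.9]
(74, 90)
c [570.2 300.2] size [79.2 46.5] ang -86.0 z 80.0 n 453 mean [570.3 297.6]
c [449.4 307. ] size [113.4  52.2] ang -86.1 z 80.4 n 526 mean [444.9 293.8]
c [434.6 215.9] size [38.8  9.8] ang -82.0 z 80.7 n 44 mean [434.1 211.7]
(110, 125)
c [514.3 224.6] size [172.5  46.2] ang 4.4 z 119.9 n 1084 mean [512.  224.3]
c [506.7 349.4] size [172.   46.8] ang 3.6 z 120.0 n 1134 mean [504.8 349.3]
(125, 140)
c [649.6 224.4] size [24.6 23.4] ang -81.9 z 130.3 n 76 mean [649.4 224.2]
deck [511.0505 285.259 ]
t 34.77 tcp [ 674.  -122.9  215.9] F [ 0.2 -0.1 -0.7] gap 85.5
[[ 0.     0.071 -0.997]
 [ 0.    -0.997 -0.071]
 [-1.    -0.    -0.   ]]
j [-0.26  0.37  1.24  0.    1.53  1.24]
```

View pics/t16.png

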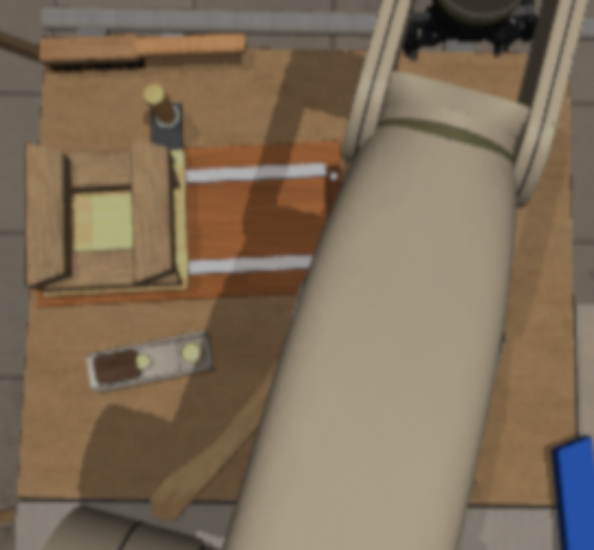

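The top view shows the crib standing square on the deck at the left stop. The handle and both upper slats are at their expected heights, and the plane and brush are unmoved. Handing in.

```bash
python3 -c "
from station import job
print(job.hand_in())"
```

```text
the job is handed in; nothing more can be done
None
```

The job is handed in, finished at about 35 s of the 210 s. I slid the sled to the right-hand stop, stacked all four slats on it, then slid sled and stack by the handle to the left-hand stop. No verdict comes back, so the checks below are my own.

- **Slats:** there were four, slat_5 and slat_6 being absent or at least not visible. Two lie along the track, with two across on top.
- **Sled at the right-hand stop:** it travelled about 117 mm, and the force rose to about 21 N when it hit the stop.
- **Sled at the left-hand stop:** the handle moved 180.4 mm between the two stops, and the force rose to 22 N at the end.
- **Stack, top layer:** in the last look these slats were about 61 and 64 mm either side of the deck's middle, within 1–2 mm of centre lengthwise and within about 0.5° of square. Their tops were at 120 mm.
- **Stack, bottom layer:** when placed, these slats were about 61 and 64 mm off the middle. At the end the top slats partly hid them, but their tops were at 80 mm and their angle was right.
- **Plane and brush:** both stayed within about 3 mm of their first measurements, which is measurement noise.
- **Arm:** it ended clear of everything.

**One thing looked wrong:** while lowering the second bottom slat, the wrist force briefly rose to 31 N up and 17 N sideways. The pictures showed nothing in the way. I put it down to pressing too hard on the deck, eased up 1 mm before releasing, and found the slat correctly placed. I saw no grip slip and no slat knocked aside.

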